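Fetch the dropped square washer from under the bench riser

TASK

The square washer has slid under the low clear riser, against its back wall. Pick up the flat probe, reach under the riser, press its rubber pad gently on the washer (about 7 N) and drag it slowly right out in front; set the probe down clear of riser and dish, then pick the washer up and put it in the small metal dish. Never press or bump the washer or the riser with more than 15 N, do not touch the washer with the fingers while it is under there, and leave everything else where it is.

Things in the scene. Friction and masses are not known exactly. Their poses are not given: they have to be found in the camera images.
- washer_center (a point): centre (half-way up) of the square dark steel washer lying flat: 32 x 32 mm, 6 mm thick, 11 mm hole, about 45 g; x, y square to its sides, z up. At first it lies on the bench under the riser, its far side 1 to 4 mm from the back wall, so nothing can hook behind it. Friction on the bench about 0.6. Pressed with under 4 N, or dragged fast, it is easily lost; 7 N at 30 mm/s is good.
- riser: clear acrylic riser fixed to the bench: a low shelf 85 mm deep (its x), 320 mm wide (y), 33 mm high, walls 5 mm thick, open only at its front (-x) face; back and ends are walls. Underside of its top 28 mm above the bench. Origin: centre of its footprint at bench level; x points from the opening to the back, z up. Inner face of the back wall at x = +37.5 mm.
- riser_front (a point): middle of the riser's front edge (x = -42.5 mm in the riser's frame), at bench level; axes as the riser's
- probe_grip (a point): grip point of the probe: in the middle of its upright black handle, 45 mm above the probe's underside. Handle 22 mm (x) by 16 mm (y), up to 70 mm above the underside; grasp it across its 16 mm. It stands on a steel heel 44 x 34 x 6 mm centred below. A steel blade 18 mm wide runs along +x to 115.5 mm from the handle's axis, 6 to 11 mm above the underside. 140 g, z up.
- probe_tip (a point): centre of the rubber pad under the blade's tip, 105 mm along the probe's +x from the handle's axis, 6 mm above the probe's underside. Pad 16 x 16 mm, grippy (friction about 1.4), unyielding and worn: its lower face is 1.0 to 3.5 mm above the probe's underside; how much is not measured, so the height where it meets the washer must be felt.
- dish: small open aluminium dish, 110 mm (its x) by 90 mm (its y), 18 mm high, walls and floor 3 mm; loose, 450 g. Origin: centre of its underside; z up.
- collar: small round steel collar, 20 mm across, 9 mm high, under the riser near its +y end; not wanted. Origin: centre of its underside.
- jar: small glass jar on the riser near its -y end, 40 mm across, 45 mm high. Origin: centre of its underside.
- partbox: card box on the riser near its +y end, 50 x 45 x 30 mm. Origin: centre of its underside.
- driver: screwdriver lying on the bench beyond the left of the riser, 170 mm long. Origin on its underside.
- roundwasher: round steel washer, 28 mm across, 6 mm high, lying on the bench to the right of the riser; not wanted. Origin: centre of its underside.
- beaker: white ceramic cup, 60 mm across, 75 mm high, on the right of the bench. Origin: centre of its underside.
- toolblock: black block of bits, 60 x 100 x 28 mm (58 mm with the bits), far right of the bench. Origin: centre of its underside.

How it is judged:
On the way, in this order (a step that is already met when the one before it is completed fails the run):
1. the pad presses on the washer while it is still under the riser (contact force between probe and washer above 0.2 N and x of washer_center in the frame of riser above -0.02 m), for 0.1 s.
2. the washer is wholly out in front of the riser (its centre at least 30 mm before the front edge) (x of washer_center in the frame of riser_front below -0.03 m), for 0.1 s.
At the end, for the whole second after the job is handed in: the washer lies at rest in the dish (within its walls, centre less than 22 mm above the bench); the probe is at rest on the bench (grip point lower than 55 mm), touching neither dish nor riser, its tip not under the riser (before its front edge line or beyond its ends); the dish stands level (x of washer_center in the frame of dish between -0.052 and 0.052 m and y of washer_center in the frame of dish between -0.042 and 0.042 m and height (world z) of washer_center below 0.022 m and linear speed of each of washer, probe below 0.02 m/s and height (world z) of probe_grip below 0.055 m and contact force between probe and dish below 0.1 N and contact force between probe and riser below 0.1 N and (x of probe_tip in the frame of riser_front below 0 m or y of probe_tip in the frame of riser above 0.165 m or y of probe_tip in the frame of riser below -0.165 m) and angle between dish's own z axis and vertical below 0.1 rad).
It fails at once if the probe presses on the washer with more than 15 N (contact force between probe and washer above 15 N).
It fails at once if the probe or the robot pushes the riser with more than 15 N (contact force between any of probe, the arm and riser above 15 N).
It fails at once if the fingers touch the washer while it is under the riser (contact force between the fingers and washer above 0.3 N and x of washer_center in the frame of riser_front above -0.01 m).
It fails at once if a bystander is shifted by more than 20 mm (distance of any of collar, jar, partbox, driver, roundwasher, beaker, toolblock from where it was at the start of the episode above 0.02 m).
It fails at once if the dish is shoved more than 40 mm (distance of dish from where it was at the start of the episode above 0.04 m).
It also fails if it takes over 72 s, if anything falls off the work surface, if the arm or the gripper's body presses on something with over 40 N, if the wrist force passes 120 N, or if a joint passes its speed limit or range.

ROBOT

A 6-joint arm with a two-finger parallel gripper is mounted at the origin on the work surface. World frame = base frame: x ahead of the robot, y to its left, z up, the work surface at z = 0. Lengths are in m, angles in rad, forces in N, time in s.
With the tool pointing down it reaches from about 0.375 to 0.975 m from the base axis. Payload 3.8 kg.
Tool frame: the origin (TCP) lies midway between the tips of the shut fingers; the grasp point (between the pads) lies bot.grasp_offset behind it (bot.grasp_offset is the distance from the TCP to the grasp point, in m); z points along the fingers, y is the direction in which the jaws open and shut (so a half turn about z gives the same grasp; the last joint's range is limited). The gripper opens to 85 mm and grips with 20 to 120 N. Pads are 22 mm wide; open, the fingers measure 114 mm over their backs; the gripper's body (76 mm by 85 mm) begins 54 mm behind the grasp point. The pads swing forward as they close: fully open they stand 13 mm farther back than shut.
Start: joints at [1.174, 0.264, 1.604, -0, 1.274, -0.037], TCP at [0.238, 0.632, 0.199] pointing down, gripper open.
Joint ranges: [-2.63, 2.63], [-0.94, 2.18], [0.31, 2.57], [-1.31, 4.45], [0, 2.66], [-2.55, 2.55]. Speed limits (rad/s): [2.57, 2.57, 3.14, 3.14, 3.14, 3.14].

INTERFACE

Orientations are given as a rotation vector (axis times angle).
In Python, from workcell import read_state, viewer, job, bot gives the robot as it stands.
- The arm moves only by the shell command python3 -m crank 'ROWS' [FORCE]. ROWS is text: rows parted by semicolons, each of 7 numbers parted by spaces: the shift along the tool's x, y, z in mm, then the turn, a rotation vector about the tool's x, y, z in rad, then the closure in counts, from 0 (fully open) to 255 (shut). A call has 1 to 20 rows; each row is the pose to reach, as a shift and turn from the pose commanded when the call began, along the tool's axes at that moment; what a row does not reach only later rows make up. A row lasts 1/8 s, in which the tool goes at most 62.5 mm and 10.7 degrees, less where a joint would pass 70% of its speed; a pose out of reach is approached as far as the arm can. A call with a gripper value outside its range is refused whole. The fingers move at their own pace and stop on an object; FORCE is the grip in N (left out, the last holds). Time passes only in rows, so rows that repeat a pose let the fingers close. It gives the time, the measured TCP pose, the force and the opening at its end, in the units of the state.
- read_state(): the state, without advancing time (a new reading comes with each control period).
- viewer.read_camera(name): name is "side" or "top" or "wrist"; returns a dict with "pixels" (420x560x3 uint8, red, green, blue), "vertical_fov" (degrees; the focal length in pixels is half the picture's height over the tangent of half this angle, whatever the lens; pixels are square), "cx", "cy" (the principal point, pixels), "view" (4x4, takes a point from world to camera coordinates); the wrist camera has in their place "tool_from_camera" (4x4, takes a point from camera to tool coordinates, whose origin is the TCP and whose axes are the flange's). Camera axes: x right, y up, looking along -z (the intrinsics and any distortion apply to the point x, -y, -z); pixel columns grow to the right and rows downward; lengths in m; the calibration is good to about 2 mm. A picture is of the moment at which its call begins: read the wrist's pose just before it. There is no depth.
- job.finish_job(): hands the job in, once; it reports no verdict.
The state is a dict: "time": time; "q": joint angles; "joint_vel": joint speeds; "joint_torque": joint torques, N m; "tool_pos": TCP position; "tcp_rot": TCP orientation; "wrist_force": force on the tool from outside, world axes, zero at the start; "torque": the same for the moment, N m; "width": opening from 0.0 (shut) to 1.0 (fully open).
Only numpy, scipy, OpenCV 4.12 (cv2) and the standard library are available. Lean on these libraries where they do the work, as an engineer would, in place of code of your own. Each camera call takes 0.05 s, during which the arm holds its last target.

## Working session

There is one attempt and no reset: what is moved stays moved. The work goes in short steps, Python scripts to look and compute and a shell command to move; the robot and the scene stay as the last step left them, time stands still between calls to the robot, and variables do not carry over. Pictures are saved under pics/ and viewed, and the job is handed in when it is done.

```bash
ls -la; mkdir -p pics
python3 - <<'E'
from workcell import read_state, viewer, job, bot
import cv2, numpy as np
s=read_state(); print(s); print(bot.grasp_offset, [a for a in dir(bot) if a[0]!='_'])
for n in ["side","top","wrist"]:
    c=viewer.read_camera(n); cv2.imwrite(f"pics/{n}0.png",c["pixels"][:,:,::-1])
    print(n,{k:(v.tolist() if hasattr(v,'tolist') else v) for k,v in c.items() if k!="pixels"})
E
```

```text
total 12
drwxr-xr-x  3 agent agent 4096 Dec  7 16:21 .
drwxr-xr-x 23 root  root  4096 Dec  7 16:21 ..
drwxr-xr-x  2 agent agent 4096 Dec  7 16:21 pics
{'time': 0.0, 'q': array([ 1.17411015e+00,  2.64778846e-01,  1.60535459e+00,  1.31834673e-05,
        1.27369665e+00, -3.69085309e-02]), 'joint_vel': array([-0.00026639,  0.00017377,  0.0006083 ,  0.00155493, -0.00125208,
        0.00089312]), 'joint_torque': array([-1.17214979e-03, -5.15120137e+01, -3.67304778e+01, -1.39841550e-04,
        1.33248285e-02,  7.54050433e-06]), 'tool_pos': array([0.23734093, 0.63105091, 0.19765527]), 'tcp_rot': array([-0.5620117 , -3.09041008,  0.00342748]), 'wrist_force': array([ 0.62291859, -0.24100757, -0.3270733 ]), 'torque': array([-0.00733403,  0.00337173,  0.02566071]), 'width': 0.9974923800250098}
0.0187 ['MotionError', 'grasp_offset']
side {'vertical_fov': 46.87144593830543, 'cx': 274.9513933995371, 'cy': 208.26807135370137, 'view': [[0.7831972755885546, -0.6214015959452831, -0.02149614075412057, -0.43874758437893], [0.4081631688180049, 0.4877423233431155, 0.7716931084571796, -0.30043470169844483
[... 204 characters left out ...]
'view': [[-0.033854564719078245, -0.9994243940723023, -0.0021792156600474286, 0.005456700036378543], [0.9762216964361516, -0.03353557517951448, 0.21416480711055527, -0.5774154246526461], [-0.21411461382867805, 0.0051230587143214785, 0.9767951097412421, -1.089325221647555], [0.0, 0.0, 0.0, 1.0]]}
wrist {'vertical_fov': 67.159103084307, 'cx': 285.7116667376827, 'cy': 211.3062336789257, 'tool_from_camera': [[-0.00024072784339255568, 0.9574007102455271, 0.2887625704128969, 0.07319892247636499], [0.9999997936897819, 0.0004024432767759307, -0.0005006593655275647, -0.000538732462796232], [-0.0005955421871944092, 0.28876239031557893, -0.9574006096032808, -0.17505284546630304], [0.0, 0.0, 0.0, 1.0]]}
```

View pics/top0.png

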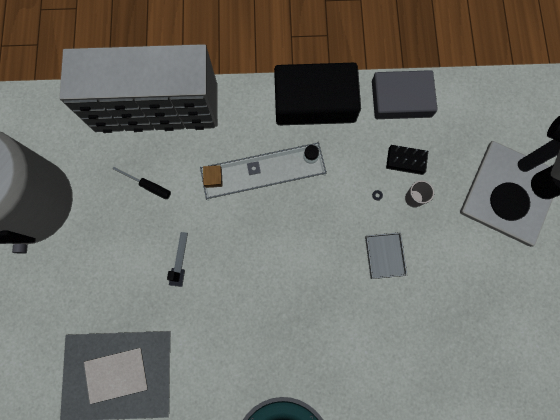

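View pics/side0.png

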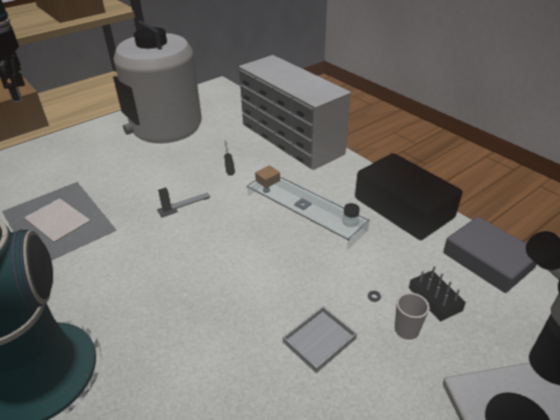

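View pics/wrist0.png

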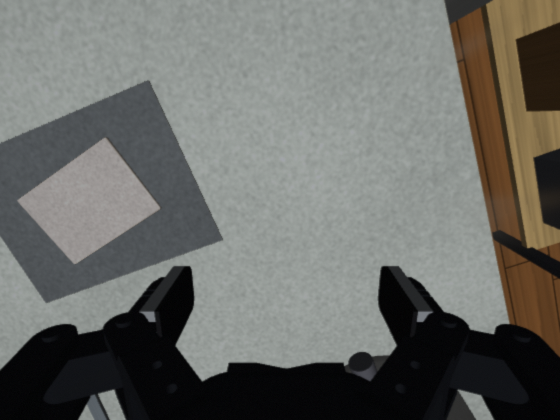

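```bash
cat > h.py <<'E'
import numpy as np, cv2
from scipy.spatial.transform import Rotation as R
from workcell import read_state, viewer, job, bot
def cam(n):
    s=read_state(); c=viewer.read_camera(n)
    f=210/np.tan(np.radians(c["vertical_fov"])/2)
    if n=="wrist":
        T=np.eye(4);T[:3,:3]=R.from_rotvec(s["tcp_rot"]).as_matrix();T[:3,3]=s["tool_pos"]
        W=T@np.array(c["tool_from_camera"])
    else: W=np.linalg.inv(np.array(c["view"]))
    return dict(img=c["pixels"][:,:,::-1].copy(),f=f,cx=c["cx"],cy=c["cy"],W=W)
def save(c,name,crop=None,k=1):
    im=c["img"]
    if crop: x0,y0,x1,y1=crop; im=im[y0:y1,x0:x1]
    cv2.imwrite(f"pics/{name}.png",cv2.resize(im,None,fx=k,fy=k,interpolation=cv2.INTER_CUBIC))
def ray(c,u,v):
    d=c["W"][:3,:3]@np.array([(u-c["cx"])/c["f"],-(v-c["cy"])/c["f"],-1.0]); return c["W"][:3,3],d/np.linalg.norm(d)
def onz(c,u,v,z):
    o,d=ray(c,u,v); return o+d*(z-o[2])/d[2]
def proj(c,p):
    q=np.linalg.inv(c["W"])@np.append(p,1); return np.array([c["cx"]-c["f"]*q[0]/q[2], c["cy"]+c["f"]*q[1]/q[2]])
def tri(*obs):
    A=np.zeros((3,3));b=np.zeros(3);L=[]
    for c,u,v in obs:
        o,d=ray(c,u,v);P=np.eye(3)-np.outer(d,d);A+=P;b+=P@o;L.append((o,d))
    x=np.linalg.solve(A,b); return x,[np.linalg.norm(np.cross(x-o,d)) for o,d in L]
E
python3 - <<'E'
from h import *
t=cam("top");s=cam("side")
save(t,"topA",(100,130,340,300),3.3); save(t,"topB",(340,130,480,290),3.7)
save(s,"sideA",(140,130,390,260),3.2)
np.set_printoptions(precision=4,suppress=True)
for n,u,v in [("handle",176,276),("bladetip",183,234),("washer",254,169),("rFL",206,198),("rFR",326,175),("rBL",201,165),("rBR",319,143),("dish",386,255)]:
    print(n,onz(t,u,v,0.0))
print(onz(s,303,204,0),onz(s,320,338,0))
E
```

```text
handle [0.4133 0.2579 0.    ]
bladetip [0.521  0.2413 0.    ]
washer [0.6906 0.0529 0.    ]
rFL [0.6151 0.1815 0.    ]
rFR [ 0.6673 -0.1392  0.    ]
rBL [0.7067 0.195  0.    ]
rBR [ 0.758  -0.1251  0.    ]
dish [ 0.4485 -0.2817  0.    ]
[0.6967 0.0555 0.    ] [ 0.4527 -0.275   0.    ]
```

```bash
ls pics
```

```text
side0.png
sideA.png
top0.png
topA.png
topB.png
wrist0.png
```

View pics/topA.png

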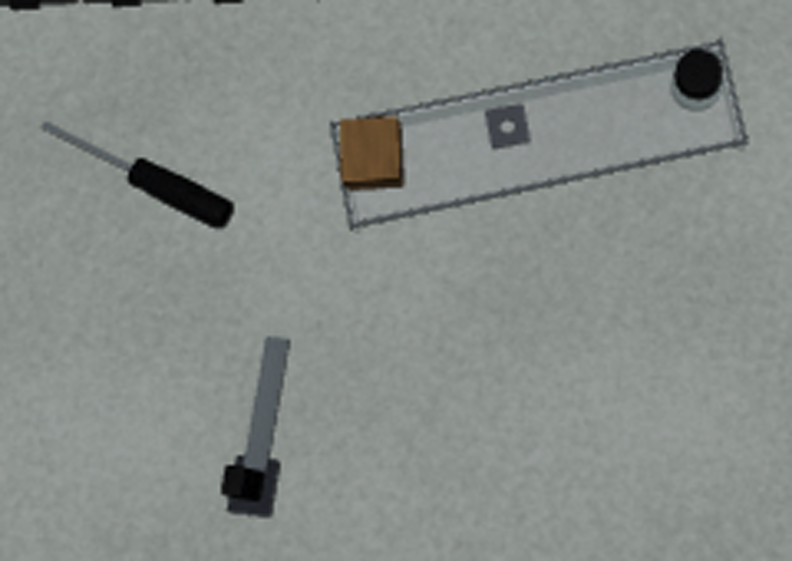

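View pics/sideA.png

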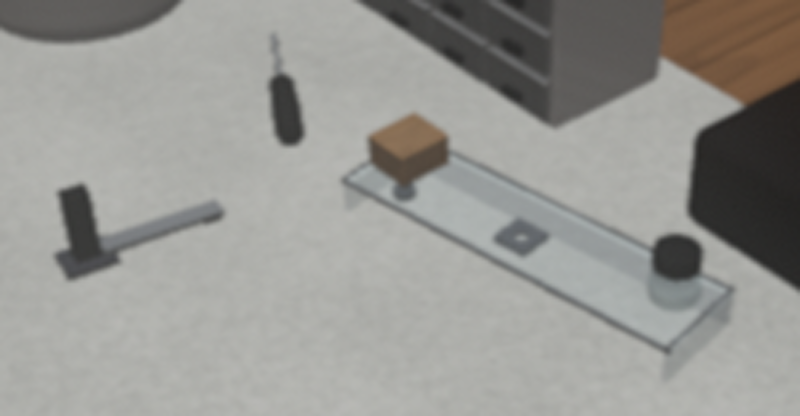

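```bash
cat > fit.py <<'E'
from h import *
from scipy.optimize import least_squares
def fit(model,obs,x0,fz=None):
    # model Nx3 pts; obs list (cam, idx,u,v); pose x,y,yaw (z fixed 0)
    def f(x):
        c,s=np.cos(x[2]),np.sin(x[2]); r=[]
        for k,i,u,v in obs:
            m=model[i]; p=[x[0]+c*m[0]-s*m[1],x[1]+s*m[0]+c*m[1],m[2]]
            r+=list(proj(k,p)-[u,v])
        return np.array(r)
    q=least_squares(f,x0); return q.x,q.fun.reshape(-1,2)
E
python3 - <<'E'
from fit import *
np.set_printoptions(precision=4,suppress=True)
t=cam("top");s=cam("side")
A=lambda u,v:(u/3.3+100,v/3.3+130)
B=lambda u,v:(u/3.2+140,v/3.2+130)
M=np.array([[-.0425,.16,.033],[-.0425,-.16,.033],[.0425,-.16,.033],[.0425,.16,.033]])
o=[(t,0,*A(351,228)),(t,1,*A(746,143)),(t,2,*A(721,42)),(t,3,*A(333,123))]
o2=[(s,0,*B(345,181)),(s,1,*B(667,350)),(s,2,*B(731,289))]
for oo in (o,o2,o+o2):
    x,r=fit(M,oo,[.68,.03,-.1]); print(x); print(r.ravel())
c,sn=np.cos(x[2]),np.sin(x[2])
w=tri((t,*A(507,127)),(s,*B(521,238)))
print("washer",w)
for p in (w[0],onz(t,*A(507,127),.006),onz(s,*B(521,238),.006)):
    d=p[:2]-x[:2];print("in riser",c*d[0]+sn*d[1],-sn*d[0]+c*d[1])
print("tri handle top",tri((t,*A(236,482)),(s,*B(74,188))), "tip",tri((t,*A(278,340)),(s,*B(216,206))))
print("heel c",onz(t,*A(254,488),.003),onz(s,*B(88,258),.006))
E
```

```text
[0.676  0.0271 0.1823]
[-0.5422 -0.3147  0.7673 -0.3175  0.7581  0.0373 -0.9696  0.5181]
[0.678  0.0273 0.1785]
[-1.1302 -1.1458  0.178   0.2391  0.8277  0.3951]
[0.6767 0.027  0.1822]
[-0.5185 -0.5705  0.7804 -0.5502  0.7764 -0.1896 -0.9408  0.2688 -1.5731
 -0.7699  0.0749  0.4628  0.6279  0.5453]
washer (array([0.6925, 0.0532, 0.002 ]), [np.float64(0.0011152932844278884), np.float64(0.0011152932844275675)])
in riser 0.02033482618102533 0.022862441273606017
in riser 0.018203745755549738 0.023592177979690054
in riser 0.017508240467732153 0.019311767618327362
tri handle top (array([0.4097, 0.2511, 0.0756]), [np.float64(0.0015110098749902322), np.float64(0.0015110098749902333)]) tip (array([0.5215, 0.2356, 0.0118]), [np.float64(3.2453756841610693e-05), np.float64(3.245375684175062e-05)])
heel c [0.4083 0.2547 0.003 ] [0.4105 0.2507 0.006 ]
```

```bash
cat >> h.py <<'E'
def state():
    s=read_state(); M=R.from_rotvec(s["tcp_rot"]).as_matrix(); return s,s["tool_pos"],M
def down(yaw): # tool x at world angle yaw, z down
    c,s=np.cos(yaw),np.sin(yaw); return np.array([[c,s,0],[s,-c,0],[0,0,-1.]])
def delta(pos,yaw,src=None):
    s,p,M=state()
    d=M.T@(np.array(pos)-p)*1000; r=R.from_matrix(M.T@down(yaw)).as_rotvec()
    n=max(np.linalg.norm(d)/62.5,np.degrees(np.linalg.norm(r))/10.7)
    print("shift mm",d.round(1),"turn",r.round(4),"rows>=",round(n,1)); return d,r
E
python3 - <<'E'
from h import *
np.set_printoptions(precision=4,suppress=True)
s,p,M=state(); print(s["time"],M)
for yaw in (-.137,-.137+np.pi): delta([.42,.25,.2],yaw)
E
```

```text
0.35 [[-0.936   0.3521 -0.0002]
 [ 0.3521  0.936  -0.0005]
 [ 0.     -0.0005 -1.    ]]
shift mm [-305.1 -293.    -1.2] turn [-0.0001  0.0008  2.9188] rows>= 15.6
shift mm [-305.1 -293.    -1.2] turn [-0.0005 -0.0001 -0.2228] rows>= 6.8
```

```bash
python3 -m crank '-333 -282 0 0 0 -0.223 0;-333 -282 0 0 0 -0.223 0;-333 -282 0 0 0 -0.223 0;-333 -282 0 0 0 -0.223 0;-333 -282 0 0 0 -0.223 0;-333 -282 0 0 0 -0.223 0;-333 -282 0 0 0 -0.223 0;-333 -282 0 0 0 -0.223 0;-333 -282 0 0 0 -0.223 0;-333 -282 0 0 0 -0.223 0;-333 -282 0 0 0 -0.223 0'
python3 - <<'E'
from h import *
print(read_state()["q"])
c=cam("wrist");save(c,"w1",k=1.4)
E
```

```text
time: 1.72
tool_pos: [0.4494, 0.2518, 0.1989]
tcp_rot: [-0.211, -3.134, -0.0]
wrist_force: [1.1, -0.4, -0.4]
width: 1.001
[ 4.62350355e-01 -4.04888210e-02  1.94064514e+00  1.44559647e-04
  1.24158898e+00 -9.74118625e-01]
```

View pics/w1.png

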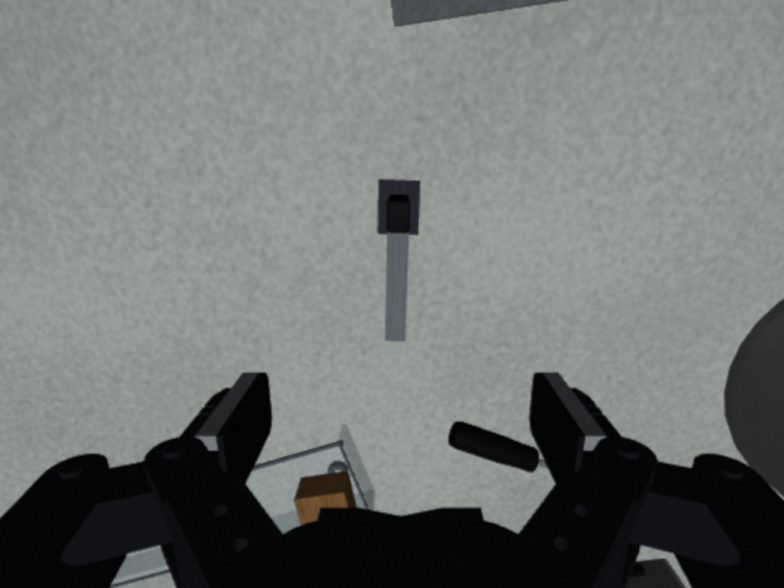

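Run:
```python
from h import *
c=cam("wrist");save(c,"w1c",(250,115,330,255),4)
import pickle;pickle.dump(c,open("c1.pkl","wb"))
```

```text
(no output)
```

View pics/w1c.png

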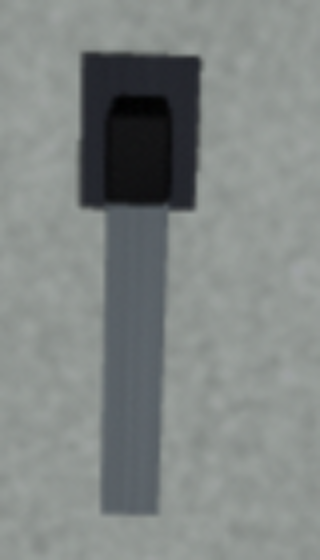

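Run:
```python
from fit import *
import pickle
np.set_printoptions(precision=4,suppress=True)
c=pickle.load(open("c1.pkl","rb"))
K=lambda u,v:(u/4+250-.4,v/4+115-.4)
M=np.array([[-22,17,6],[-22,-17,6],[22,-17,6],[22,17,6],[115.5,9,11],[115.5,-9,11],[11,8,70],[11,-8,70],[-11,8,70],[-11,-8,70]])/1000
# image right = tool +y ; world left(+y)?
P=[K(201,56),K(82,53),K(81,209),K(197,209),K(158,515),K(101,515),K(170,204),K(106,204),K(171,113),K(107,113)]
print(down(np.pi-.137))
o=[(c,i,*P[i]) for i in range(8)]
x,r=fit(M,o,[.41,.25,-.137]);print(x);print(r)
x,r=fit(M,o[:6],[.41,.25,-.137]);print(x);print(r)
x,r=fit(M,o[6:8],[.41,.25,-.137]);print(x)
t=cam("top");s=cam("side")
print(proj(t,[x[0],x[1],.006]),proj(s,[x[0],x[1],.006]))
```

```text
[[-0.9906  0.1366  0.    ]
 [ 0.1366  0.9906  0.    ]
 [ 0.      0.     -1.    ]]
[ 0.4113  0.2552 -0.1617]
[[ 0.3208 -0.1754]
 [-0.1227 -0.2623]
 [-0.3441 -0.2429]
 [-0.1894  0.535 ]
 [ 0.3318 -0.0901]
 [ 0.0225 -0.4489]
 [ 0.3105  0.497 ]
 [-0.3149  0.0529]]
[ 0.4114  0.2552 -0.1619]
[[ 0.3307 -0.0498]
 [-0.1095 -0.1445]
 [-0.3408 -0.1333]
 [-0.1893  0.6518]
 [ 0.3137  0.0105]
 [ 0.0058 -0.3517]]
[ 0.411   0.255  -0.1349]
[176.6237 276.7437] [166.8496 209.7261]
```

Run:
```python
from h import *
delta([.4113,.2552,.1],np.pi-.162);delta([.4113,.2552,.0263],np.pi-.162)
```

```text
shift mm [38.6 -1.3 98.9] turn [-0.     -0.0001  0.0265] rows>= 1.7
shift mm [ 38.6  -1.3 172.6] turn [-0.     -0.0001  0.0265] rows>= 2.8
```

```bash
python3 -m crank '20 0 50 0 0 0.0265 0;39 -1 90 0 0 0.0265 0;39 -1 120 0 0 0.0265 0;39 -1 145 0 0 0.0265 0;39 -1 160 0 0 0.0265 0;39 -1 171 0 0 0.0265 0;39 -1 171 0 0 0.0265 0;39 -1 171 0 0 0.0265 0' 60
python3 - <<'E'
from h import *
c=cam("wrist");save(c,"w2",k=1.4)
delta([.4113,.2552,.0263],np.pi-.162)
E
```

```text
time: 2.92
tool_pos: [0.4121, 0.2553, 0.0288]
tcp_rot: [0.256, 3.13, 0.001]
wrist_force: [0.2, -0.4, -0.1]
width: 0.996
shift mm [ 0.9 -0.3  2.7] turn [ 0.0012  0.0015 -0.0013] rows>= 0.0
```

View pics/w2.png

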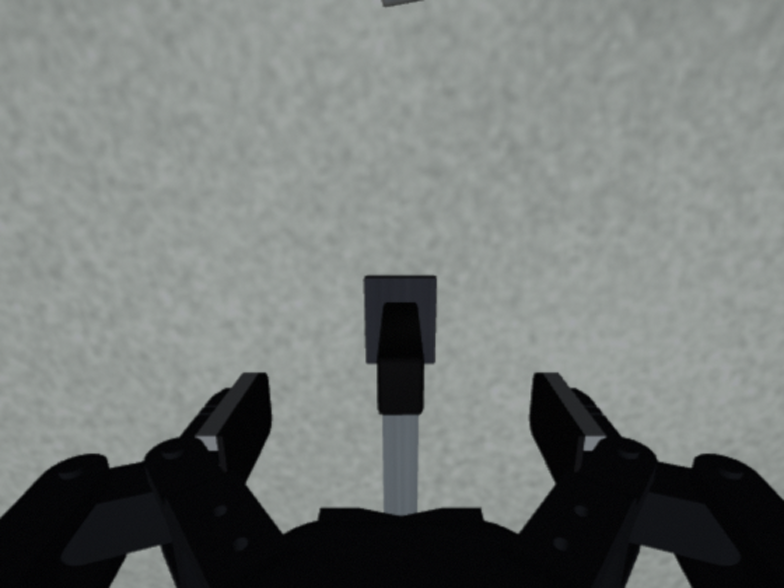

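```bash
python3 -m crank '1 0 2 0 0 0 0;1 0 2 0 0 0 120;1 0 2 0 0 0 255;1 0 2 0 0 0 255;1 0 2 0 0 0 255;1 0 2 0 0 0 255;1 0 2 0 0 0 255;1 0 2 0 0 0 255' 110
python3 - <<'E'
from h import *
c=cam("wrist");save(c,"w3",k=1.4)
print(read_state())
E
```

```text
time: 3.98
tool_pos: [0.4106, 0.2554, 0.0264]
tcp_rot: [0.256, 3.131, 0.001]
wrist_force: [-2.1, 0.7, 3.7]
width: 0.15
{'time': 4.025, 'q': array([ 5.04766569e-01,  8.22745616e-02,  2.16526877e+00,  2.43089915e-04,
        8.93218815e-01, -9.02827593e-01]), 'joint_vel': array([ 0.00097754, -0.00312383,  0.00025934, -0.00194105, -0.00085387,
       -0.00048355]), 'joint_torque': array([-6.21662233e-01, -3.23451269e+01, -2.80336797e+01, -3.35841207e-01,
       -1.21199861e-01, -8.13250314e-03]), 'tool_pos': array([0.41062897, 0.25540575, 0.0263882 ]), 'tcp_rot': array([2.56263516e-01, 3.13053429e+00, 9.69560154e-04]), 'wrist_force': array([-0.806207  ,  1.11877784,  4.64454876]), 'torque': array([0.10753629, 0.18456012, 0.04783305]), 'width': 0.14932532781155347}
```

View pics/w3.png

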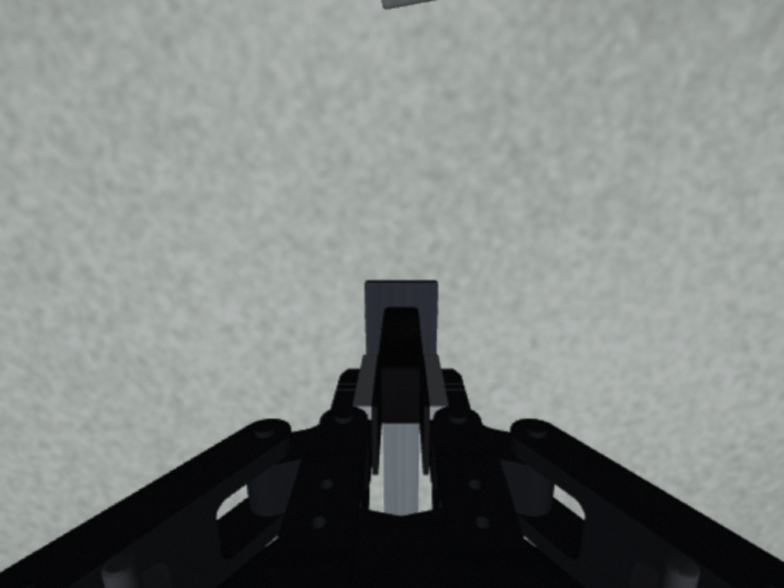

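```bash
python3 -m crank '0 0 -15 0 0 0 255;0 0 -40 0 0 0 255;0 0 -40 0 0 0 255;0 0 -40 0 0 0 255'
python3 - <<'E'
from h import *
print(read_state())
delta([.5016,.0177,.066],np.pi+.182)
E
```

```text
time: 4.53
tool_pos: [0.4098, 0.2547, 0.0655]
tcp_rot: [-0.256, -3.131, 0.001]
wrist_force: [-0.8, 0.0, -1.1]
width: 0.148
{'time': 4.525, 'q': array([ 5.04554155e-01,  2.69391249e-02,  2.13803510e+00, -1.67821014e-04,
        9.77348422e-01, -9.02836149e-01]), 'joint_vel': array([-0.00094164,  0.01129548,  0.01216476,  0.00149095, -0.00021649,
        0.00033409]), 'joint_torque': array([-6.62440536e-03, -3.47623658e+01, -3.32957017e+01, -1.43965543e-02,
       -7.74644734e-02, -3.21207190e-04]), 'tool_pos': array([0.40982883, 0.25470409, 0.06547981]), 'tcp_rot': array([-2.56201768e-01, -3.13059537e+00,  8.16258125e-04]), 'wrist_force': array([-0.79532598,  0.02312439, -1.09938227]), 'torque': array([ 0.04684265, -0.01429266, -0.0093953 ]), 'width': 0.14754331385222524}
shift mm [-129.1 -218.9   -0.5] turn [-0.0005 -0.0006 -0.3453] rows>= 4.1
```

```bash
python3 -m crank '-20 -35 0 0 0 -0.06 255;-45 -76 0 0 0 -0.12 255;-70 -119 0 0 0 -0.19 255;-95 -160 0 0 0 -0.25 255;-115 -195 0 0 0 -0.31 255;-129 -219 0 0 0 -0.3453 255;-129 -219 0 0 0 -0.3453 255;-129 -219 0 0 0 -0.3453 255;-129 -219 0 0 0 -0.3453 255'
python3 - <<'E'
from h import *
delta([.5016,.0177,.066],np.pi+.182)
print(read_state()["wrist_force"],read_state()["torque"])
t=cam("top");s=cam("side");w=cam("wrist")
save(t,"t4",(180,120,340,280),3.5);save(s,"s4",(140,130,390,290),3.2);save(w,"w4",k=1.4)
E
```

```text
time: 5.65
tool_pos: [0.5011, 0.0189, 0.0654]
tcp_rot: [0.287, -3.127, -0.001]
wrist_force: [0.5, 1.1, -1.0]
width: 0.151
shift mm [-0.3 -1.3 -0.6] turn [ 0.0005 -0.0012  0.0009] rows>= 0.0
[ 0.53717785  1.06678331 -0.97665876] [-0.10463687  0.00027915  0.04682588]
```

View pics/t4.png

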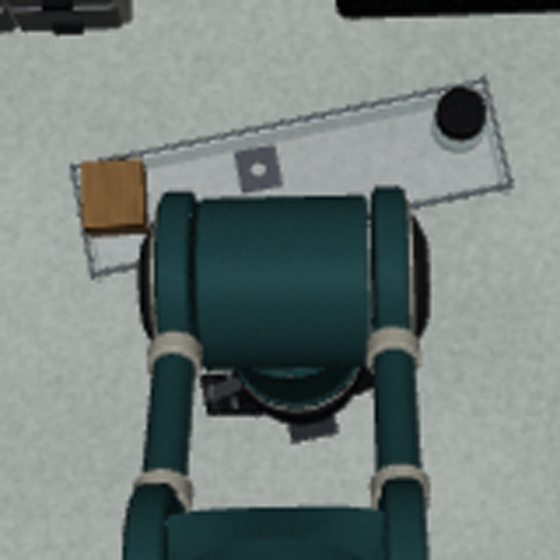

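View pics/s4.png

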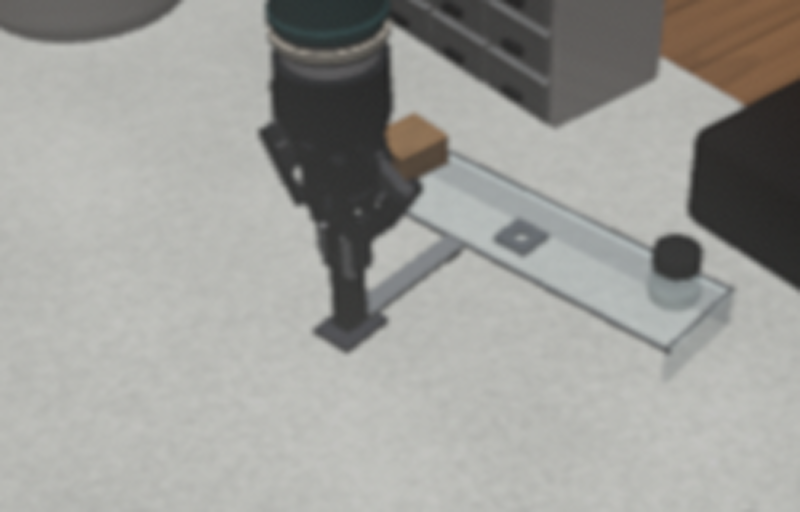

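View pics/w4.png

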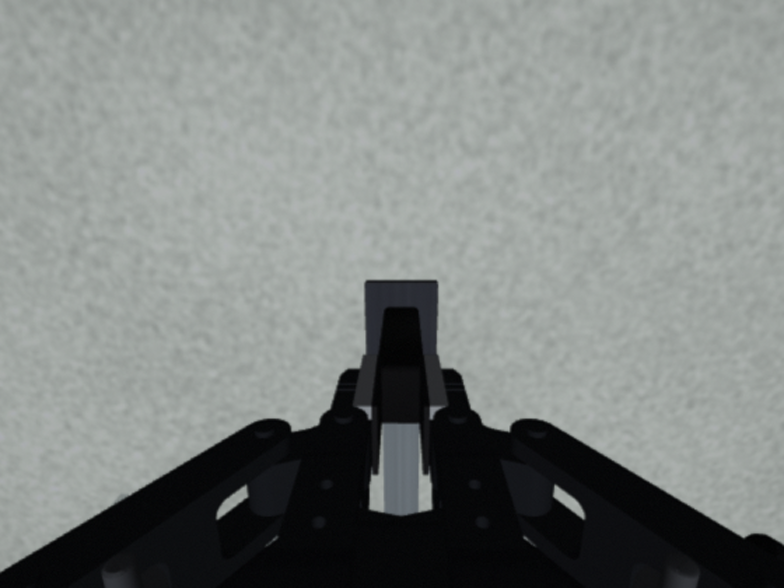

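Run:
```python
from fit import *
np.set_printoptions(precision=4,suppress=True)
s=cam("side");save(s,"s4c",(230,180,330,260),8)
st,p,M=state(); 
X=-M[:,0];Y=-M[:,1]*1
B=lambda q:(q-[230,180])*8
for a,b in ((115.5,9),(115.5,-9)):
    q=p+X*a/1000+np.array([-X[1],X[0],0])*b/1000; q[2]=p[2]-.0264+.011; print(B(proj(s,q)))
print("washer c",B(proj(s,[.6904,.0525,.006])))
w=np.array([.6904,.0525,.006]); x=np.array([.9835,.181,0]);y=np.array([-.181,.9835,0])
for a,b in((-16,16),(-16,-16),(16,-16),(16,16)): print(B(proj(s,w+x*a/1000+y*b/1000)))
```

```text
[394.684  183.9067]
[440.0804 207.8314]
washer c [575.7257 189.9343]
[505.3558 194.1028]
[583.6253 234.7917]
[645.9974 185.7716]
[568.0451 146.3204]
```

View pics/s4c.png

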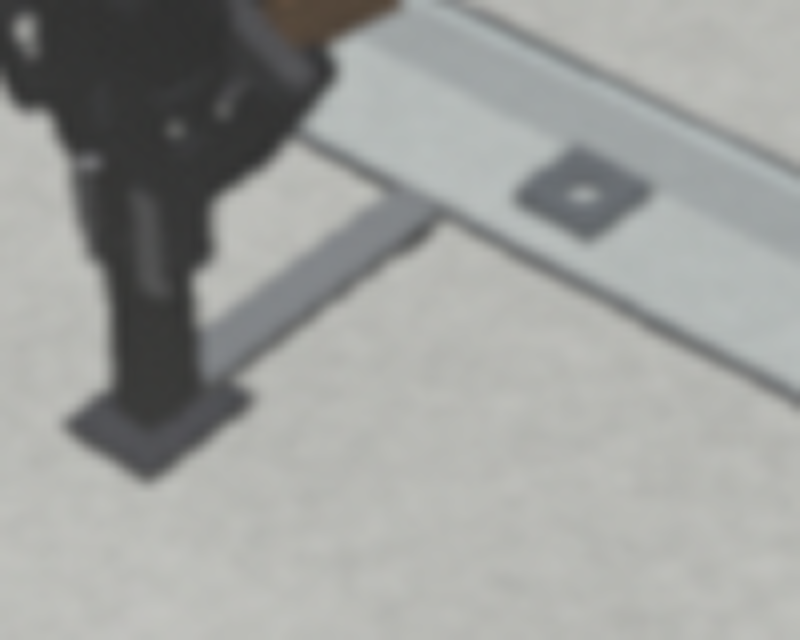

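```bash
python3 -m crank '0 -2 15 0 0 0 255;0 -3.3 25 0 0 0 255;0 -3.3 29.5 0 0 0 255;0 -3.3 29.5 0 0 0 255;0 -3.3 29.5 0 0 0 255;0 -3.3 29.5 0 0 0 255'
python3 - <<'E'
from h import *
delta([.502,.0157,.0359],np.pi+.182)
s,p,M=state();print(p,s["wrist_force"],s["torque"])
w=cam("side");save(w,"s5",(230,180,330,260),8)
E
```

```text
time: 6.6
tool_pos: [0.503, 0.0147, 0.0369]
tcp_rot: [-0.285, 3.128, -0.0]
wrist_force: [0.1, 0.5, -1.7]
width: 0.15
shift mm [0.9 1.1 1. ] turn [-0.0002  0.0009  0.    ] rows>= 0.0
[0.50304915 0.01473291 0.03692933] [ 0.05433653  0.50174531 -1.70410546] [0.00034202 0.03984372 0.00308731]
```

View pics/s5.png

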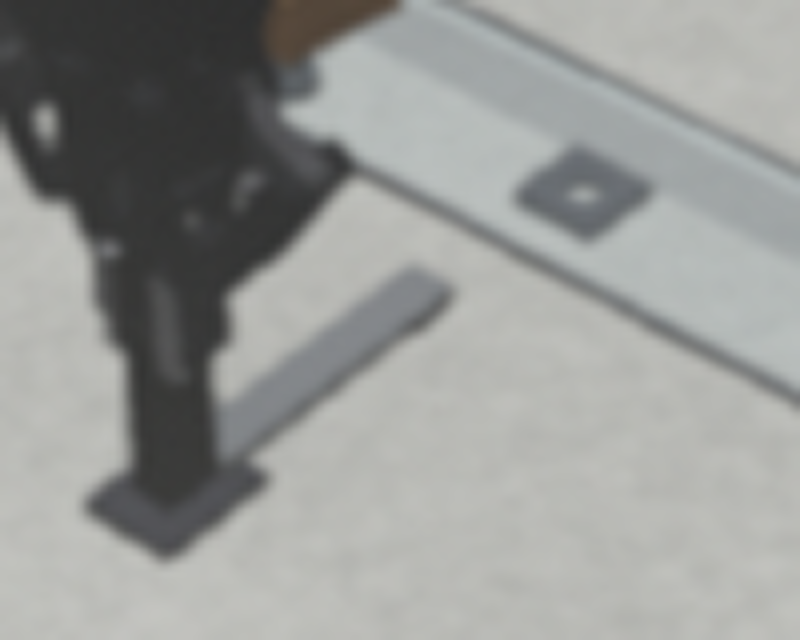

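```bash
python3 -m crank '-6 1 1 0 0 0 255;-12 1 1 0 0 0 255;-19 1 1 0 0 0 255;-26 1 1 0 0 0 255;-33 1 1 0 0 0 255;-39 1 1 0 0 0 255;-43 1 1 0 0 0 255;-45 1 1 0 0 0 255;-45 1 1 0 0 0 255'
python3 - <<'E'
from h import *
delta([.5856,.0311,.0359],np.pi+.182)
s,p,M=state();print(p,s["wrist_force"],s["torque"])
w=cam("side");save(w,"s6",(230,180,330,260),8)
E
```

```text
time: 7.78
tool_pos: [0.5466, 0.0239, 0.0354]
tcp_rot: [0.285, -3.128, -0.0]
wrist_force: [0.0, 0.2, -1.4]
width: 0.149
shift mm [-39.6   0.   -0.5] turn [ 0.     -0.0002 -0.    ] rows>= 0.6
[0.54661199 0.02389971 0.03543084] [ 0.02365315  0.19726151 -1.38634993] [-0.01769175  0.08123094 -0.06147022]
```

View pics/s6.png

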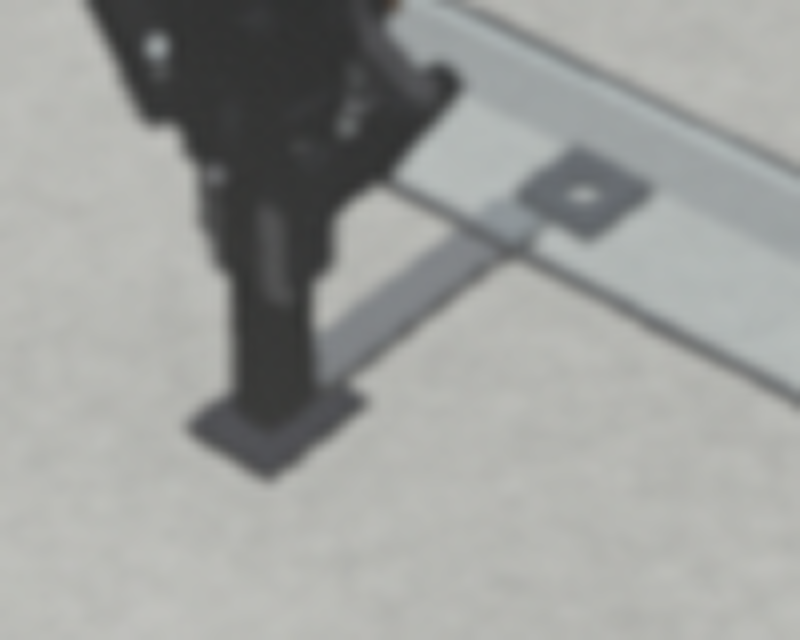

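```bash
python3 -m crank '-6 0 0 0 0 0 255;-12 0 0 0 0 0 255;-18 0 0 0 0 0 255;-24 0 0 0 0 0 255;-30 0 0 0 0 0 255;-35 0 0 0 0 0 255;-38.5 0 0 0 0 0 255;-39.5 0 0 0 0 0 255;-39.5 0 0 0 0 0 255'
python3 - <<'E'
from h import *
delta([.5856,.0311,.0359],np.pi+.182)
s,p,M=state();print(p,s["wrist_force"],s["torque"])
w=cam("side");save(w,"s7",(230,180,330,260),8)
w=cam("top");save(w,"t7",(180,120,340,240),4.5)
X=-M[:,0]
for a,b in ((115.5,9),(115.5,-9)):
    q=p+X*a/1000+np.array([-X[1],X[0],0])*b/1000; q[2]=p[2]-.0264+.011; print((proj(cam("side"),q)-[230,180])*8,(proj(w,q)-[180,120])*4.5)
E
```

```text
time: 8.95
tool_pos: [0.5854, 0.0311, 0.0354]
tcp_rot: [0.286, -3.128, -0.0]
wrist_force: [-0.4, 0.7, -0.9]
width: 0.149
shift mm [-0.2 -0.  -0.5] turn [ 0.     -0.0003  0.    ] rows>= 0.0
[0.58535974 0.03105747 0.03541024] [-0.40166153  0.73588793 -0.88594738] [-0.04255216  0.05303019 -0.01976857]
[575.67323795 134.65044126] [317.24549044 200.16413378]
[619.96229859 156.9459797 ] [347.25055716 193.85732587]
```

View pics/s7.png

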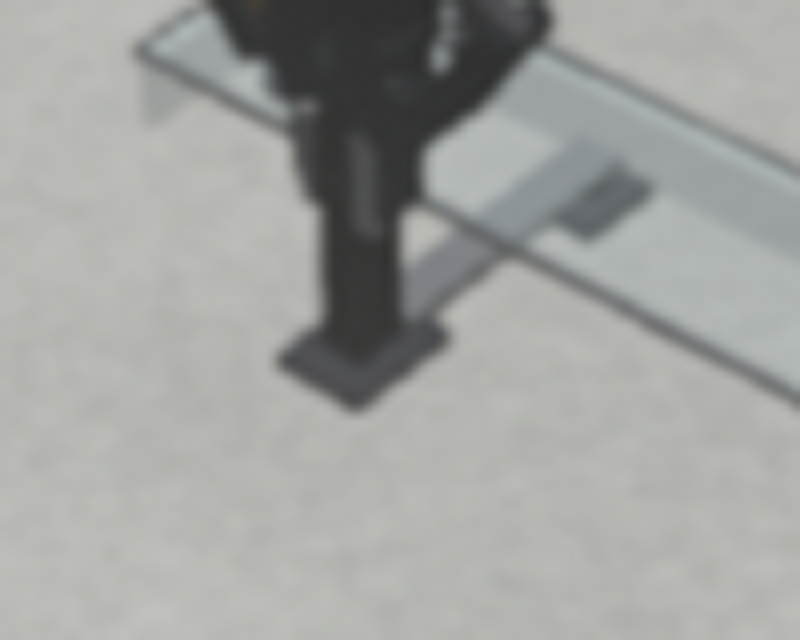

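View pics/t7.png

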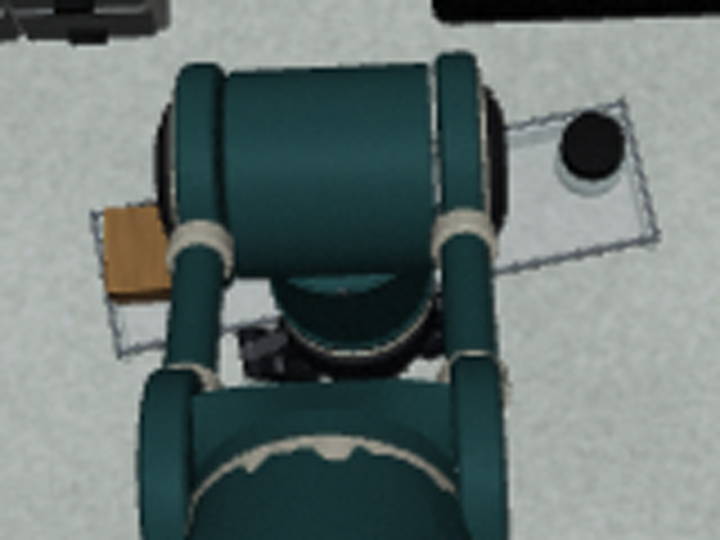

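```bash
python3 -m crank '0 0 1 0 0 0 255;0 0 2 0 0 0 255;0 0 2.5 0 0 0 255;0 0 2.5 0 0 0 255'; python3 -m crank '0 0 0.5 0 0 0 255;0 0 0.5 0 0 0 255';python3 -c "
from h import *
print(read_state()['torque'])"
```

```text
time: 9.65
tool_pos: [0.5854, 0.031, 0.0329]
tcp_rot: [0.285, -3.128, -0.0]
wrist_force: [-0.4, 0.1, -1.2]
width: 0.147
time: 9.9
tool_pos: [0.5855, 0.0311, 0.0325]
tcp_rot: [0.285, -3.129, -0.0]
wrist_force: [0.7, 0.1, -1.4]
width: 0.149
[-0.0094839   0.05686384  0.02236892]
```

```bash
python3 -m crank '0 0 0.5 0 0 0 255;0 0 0.5 0 0 0 255';python3 -c "
from h import *
s=read_state();print(s['torque'],s['wrist_force'])"; python3 -m crank '0 0 0.5 0 0 0 255;0 0 0.5 0 0 0 255';python3 -c "
from h import *
s=read_state();print(s['torque'],s['wrist_force'])"
```

```text
time: 10.15
tool_pos: [0.5854, 0.0311, 0.0319]
tcp_rot: [0.286, -3.129, -0.0]
wrist_force: [-0.2, -0.3, -2.3]
width: 0.146
[ 0.01514748 -0.0047955  -0.02635806] [-0.232793   -0.29028649 -2.28815806]
time: 10.4
tool_pos: [0.5855, 0.0311, 0.0314]
tcp_rot: [0.285, -3.129, -0.0]
wrist_force: [0.2, -0.7, -1.3]
width: 0.146
[0.03091719 0.04000233 0.00967736] [ 0.17359041 -0.67847251 -1.26085217]
```

```bash
cat > f.py <<'E'
from h import *
s=read_state();print('TORQ',s['torque'].round(3),'F',s['wrist_force'].round(2),'z',s['tool_pos'][2].round(5),s['tcp_rot'].round(4))
E
python3 -m crank '0 0 0.5 0 0 0 255;0 0 0.5 0 0 0 255';python3 f.py; python3 -m crank '0 0 0.4 0 0 0 255;0 0 0.4 0 0 0 255';python3 f.py
```

```text
time: 10.65
tool_pos: [0.5854, 0.0311, 0.0309]
tcp_rot: [0.286, -3.128, 0.0]
wrist_force: [-1.3, -0.4, -2.1]
width: 0.146
TORQ [0.045 0.021 0.043] F [-1.26 -0.4  -2.11] z 0.03092 [ 0.2856 -3.1285  0.    ]
time: 10.9
tool_pos: [0.5855, 0.031, 0.0305]
tcp_rot: [0.286, -3.129, 0.0]
wrist_force: [0.2, -0.4, -1.7]
width: 0.144
TORQ [-0.005  0.029  0.006] F [ 0.17 -0.4  -1.72] z 0.03054 [ 0.2855 -3.1285  0.    ]
```

```bash
for i in 1; do python3 -m crank '0 0 0.4 0 0 0 255;0 0 0.4 0 0 0 255' >/dev/null;python3 f.py; done; python3 -m crank '0 0 0.4 0 0 0 255;0 0 0.4 0 0 0 255'>/dev/null;python3 f.py
```

```text
TORQ [-0.012  0.037  0.01 ] F [-1.54  0.12 -0.58] z 0.03013 [ 0.2855 -3.1285 -0.    ]
TORQ [-0.056  0.069  0.012] F [-1.5  -0.39 -1.56] z 0.02981 [ 0.2854 -3.1286  0.    ]
```

```bash
python3 -m crank '0 0 0.3 0 0 0 255;0 0 0.3 0 0 0 255' >/dev/null;python3 f.py;  python3 -m crank '0 0 0.3 0 0 0 255;0 0 0.3 0 0 0 255'>/dev/null;python3 f.py
```

```text
TORQ [-0.017  0.113 -0.033] F [-0.86 -0.04  0.56] z 0.02954 [ 2.8550e-01 -3.1285e+00  1.0000e-04]
TORQ [-0.025  0.174  0.004] F [-0.63  0.22  1.13] z 0.02927 [ 0.2854 -3.1285  0.    ]
```

```bash
for i in 1 2 3 4 5; do python3 -m crank '0 0 0 0 0 0 255' >/dev/null;python3 f.py; done
python3 - <<'E'
from h import *
w=cam("side");save(w,"s8",(230,180,330,260),8)
s,p,M=state()
X=-M[:,0]
for a,b in ((115.5,9),(115.5,-9)):
    q=p+X*a/1000+np.array([-X[1],X[0],0])*b/1000; q[2]=p[2]-.0264+.011; print((proj(w,q)-[230,180])*8)
for a,b in ((-22,-17),(22,-17),(-22,17)):
    q=p+X*a/1000+np.array([-X[1],X[0],0])*b/1000; q[2]=p[2]-.0264+.006; print((proj(w,q)-[230,180])*8)
E
```

```text
TORQ [-0.039  0.109  0.003] F [-2.06 -0.65 -0.33] z 0.02927 [ 0.2855 -3.1286  0.    ]
TORQ [-0.109  0.117  0.068] F [-1.41 -0.18  0.11] z 0.02923 [ 0.2854 -3.1285  0.    ]
TORQ [-0.02   0.155  0.008] F [-1.74 -0.39  0.84] z 0.02918 [ 0.2854 -3.1284 -0.    ]
TORQ [-0.084  0.079  0.029] F [-1.35 -0.65  1.39] z 0.02922 [-0.2855  3.1285 -0.    ]
TORQ [0.001 0.145 0.03 ] F [-1.43 -1.2   0.22] z 0.02921 [-0.2855  3.1285 -0.    ]
[575.80683581 149.74946562]
[619.94983113 172.08959348]
[355.13407131 417.96241893]
[450.22032919 343.16593783]
[270.65820007 369.50648432]
```

View pics/s8.png

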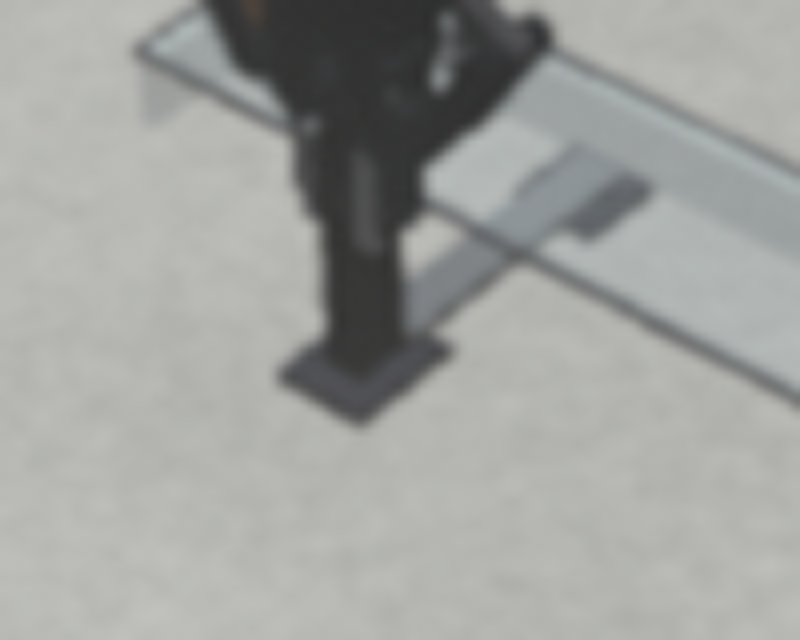

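```bash
cat > fa.py <<'E'
from h import *
F=[];T=[]
for i in range(8):
    viewer.read_camera("wrist"); s=read_state(); F.append(s['wrist_force']);T.append(s['torque'])
print('F',np.mean(F,0).round(2),'sd',np.std(F,0).round(2),'T',np.mean(T,0).round(3),'z',s['tool_pos'].round(5),'t',s['time'])
E
python3 -m crank '0 0 0.3 0 0 0 255;0 0 0.3 0 0 0 255' >/dev/null;python3 fa.py
```

```text
F [-1.76 -0.49  1.32] sd [0.42 0.32 0.67] T [-0.062  0.158 -0.004] z [0.58549 0.03103 0.02892] t 13.225
```

```bash
python3 -m crank '0 0 0 0 0.004 0 255;0 0 0 0 0.008 0 255;0 0 0 0 0.008 0 255' >/dev/null;python3 fa.py
```

```text
F [-1.49 -0.65  2.87] sd [0.49 0.5  0.38] T [-0.031  0.032 -0.004] z [0.58569 0.03106 0.02897] t 14.0
```

```bash
python3 -m crank '0 0 0 0 0.005 0 255;0 0 0 0 0.01 0 255;0 0 0 0 0.014 0 255;0 0 0 0 0.014 0 255' >/dev/null;python3 fa.py
```

```text
F [-3.61 -0.58  5.98] sd [0.64 0.44 0.5 ] T [-0.048  0.132 -0.003] z [0.58543 0.031   0.0293 ] t 14.9
```

```bash
python3 -m crank '1.5 0 0 0 0 0 255;4 0 0 0 0 0 255;7 0 0 0 0 0 255' ;python3 f.py; python3 fa.py
```

```text
time: 15.28
tool_pos: [0.5795, 0.0299, 0.0293]
tcp_rot: [0.284, -3.109, 0.003]
wrist_force: [2.4, 0.0, 2.0]
width: 0.147
TORQ [ 0.153 -0.741  0.052] F [2.42 0.05 2.  ] z 0.02934 [ 2.8370e-01 -3.1086e+00  3.1000e-03]
F [1.23 0.37 3.01] sd [0.44 0.52 0.53] T [ 0.143 -0.705 -0.001] z [0.57876 0.02979 0.02916] t 15.675
```

```bash
python3 -m crank '0 0 0 0 0.006 0 255;0 0 0 0 0.012 0 255;0 0 0 0 0.016 0 255;0 0 0 0 0.016 0 255' >/dev/null; python3 fa.py
python3 - <<'E'
from h import *
w=cam("side");save(w,"s9",(230,180,330,260),8)
E
```

```text
F [-1.56 -0.05  7.  ] sd [0.51 0.25 0.5 ] T [ 0.097 -0.464  0.021] z [0.57836 0.02972 0.02952] t 16.575
```

View pics/s9.png

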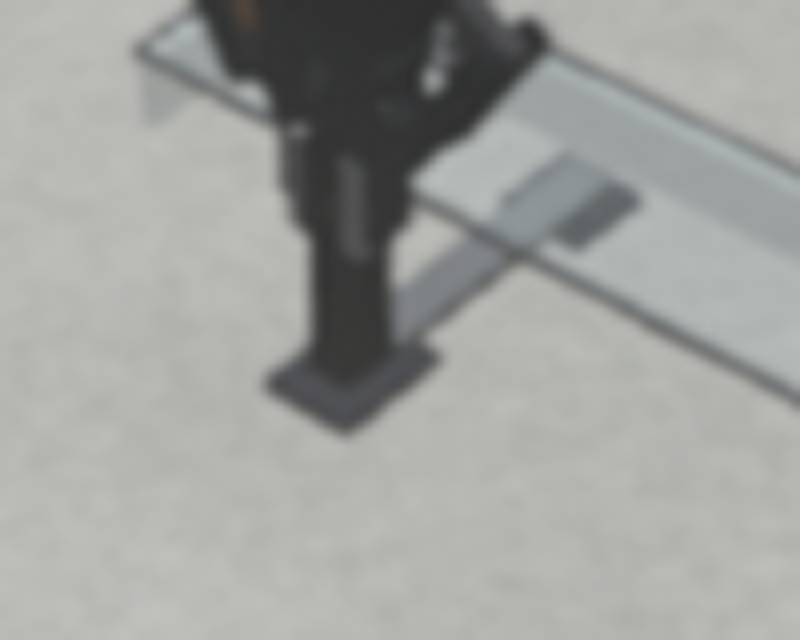

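```bash
python3 -m crank '2 0 0.08 0 0 0 255;5 0 0.19 0 0 0 255;8.5 0 0.32 0 0 0 255;12 0 0.46 0 0 0 255;15.5 0 0.59 0 0 0 255;19 0 0.72 0 0 0 255' ;python3 f.py; python3 fa.py
python3 - <<'E'
from h import *
s,p,M=state(); print("tilt",np.degrees(0),M[2,0],M[2,1])
E
```

```text
time: 17.38
tool_pos: [0.5599, 0.0263, 0.0292]
tcp_rot: [0.282, -3.091, 0.005]
wrist_force: [3.0, 0.4, 4.0]
width: 0.149
TORQ [ 0.226 -1.303  0.029] F [2.99 0.36 3.95] z 0.02921 [ 0.2822 -3.0915  0.0054]
F [1.66 0.33 5.86] sd [0.63 0.65 0.45] T [ 0.182 -1.084 -0.005] z [0.55932 0.02623 0.02908] t 17.775
tilt 0.0 0.03907912875919691 7.587647599745142e-05
```

```bash
python3 -m crank '2 0 0.08 0 0.004 0 255;5 0 0.2 0 0.006 0 255;8.5 0 0.33 0 0.006 0 255;12 0 0.47 0 0.006 0 255;15.5 0 0.61 0 0.006 0 255;19 0 0.74 0 0.006 0 255;22.5 0 0.88 0 0.006 0 255;26 0 1.01 0 0.006 0 255' ;python3 f.py; python3 fa.py
python3 - <<'E'
from h import *
s,p,M=state(); print("tilt",M[2,0],M[2,1])
w=cam("side");save(w,"s10",(230,180,330,260),8)
E
```

```text
time: 18.77
tool_pos: [0.5348, 0.0216, 0.0293]
tcp_rot: [0.282, -3.086, 0.006]
wrist_force: [3.7, 0.7, 4.5]
width: 0.145
TORQ [ 0.252 -1.387  0.036] F [3.67 0.7  4.47] z 0.02934 [ 0.2815 -3.0861  0.0063]
F [2.18 0.25 6.42] sd [0.39 0.39 0.49] T [ 0.213 -1.202  0.01 ] z [0.53426 0.02157 0.02927] t 19.175
tilt 0.04404010356781036 -7.093849454095549e-05
```

View pics/s10.png

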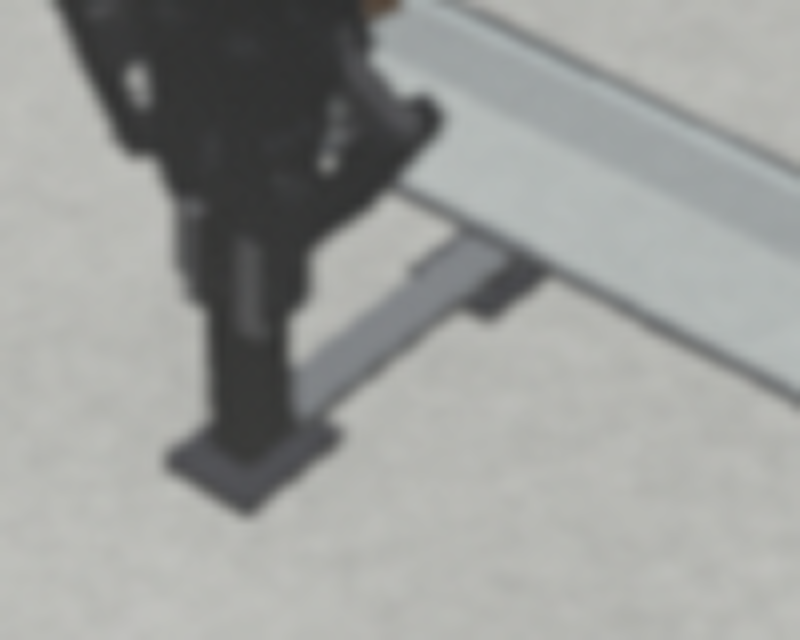

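```bash
python3 -m crank '2 0 0.09 0 0 0 255;5 0 0.22 0 0 0 255;8.5 0 0.37 0 0 0 255;12 0 0.53 0 0 0 255;15.5 0 0.68 0 0 0 255;19 0 0.84 0 0 0 255;22.5 0 0.99 0 0 0 255;26 0 1.14 0 0 0 255;29.5 0 1.3 0 0 0 255;33 0 1.45 0 0 0 255' ;python3 fa.py; python3 -m crank '2 0 0.09 0 0 0 255;5 0 0.22 0 0 0 255;8.5 0 0.37 0 0 0 255;12 0 0.53 0 0 0 255;15.5 0 0.68 0 0 0 255;19 0 0.84 0 0 0 255;22.5 0 0.99 0 0 0 255;26 0 1.14 0 0 0 255;29.5 0 1.3 0 0 0 255;33 0 1.45 0 0 0 255;33 0 1.45 0 0 0 255' ;python3 fa.py
python3 - <<'E'
from h import *
s,p,M=state(); print("tilt",M[2,0],M[2,1])
w=cam("side");save(w,"s11",(200,180,300,260),8)
E
```

```text
time: 20.48
tool_pos: [0.5023, 0.0157, 0.0293]
tcp_rot: [0.282, -3.086, 0.006]
wrist_force: [3.8, 0.8, 4.9]
width: 0.15
F [2.21 0.51 6.15] sd [0.46 0.51 0.56] T [ 0.213 -1.217  0.006] z [0.50181 0.01562 0.02929] t 20.875
time: 22.25
tool_pos: [0.4692, 0.0096, 0.0292]
tcp_rot: [0.281, -3.085, 0.006]
wrist_force: [2.8, -0.6, 7.2]
width: 0.149
F [1.76 0.47 6.56] sd [0.53 0.38 0.58] T [ 0.19  -1.176 -0.004] z [0.46927 0.0096  0.02923] t 22.65
tilt 0.04412691730394516 -2.1688438873700144e-05
```

View pics/s11.png

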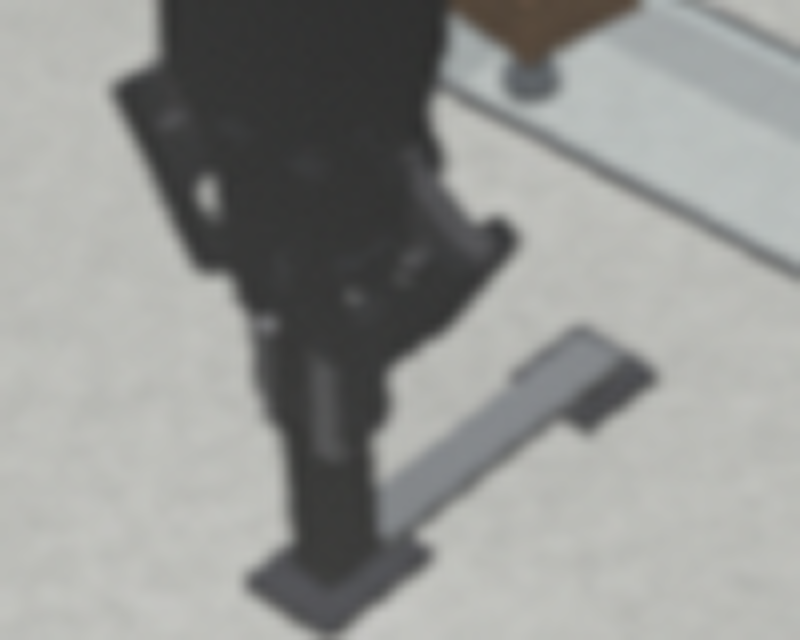

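```bash
python3 -m crank '0 0 -4 0 0 0 255;0 0 -15 0 0 0 255;0 0 -40 0 -0.044 0 255;0 0 -50 0 -0.044 0 255;0 0 -50 0 -0.044 0 255;0 0 -50 0 -0.044 0 255'
python3 - <<'E'
from h import *
s,p,M=state(); print("tilt",M[2,0],M[2,1],s["wrist_force"])
delta([.41,.255,.075],np.pi-.16)
w=cam("side");save(w,"s12",(140,130,390,290),3.2)
E
```

```text
time: 23.45
tool_pos: [0.4705, 0.0101, 0.078]
tcp_rot: [0.285, -3.126, -0.0]
wrist_force: [-0.1, 0.5, -1.6]
width: 0.145
tilt 0.002460657771304875 0.00038137260813497315 [-0.09107817  0.53704803 -1.56402177]
shift mm [ 15.2 251.8   3.2] turn [-0.     -0.0025  0.3421] rows>= 4.0
```

View pics/s12.png

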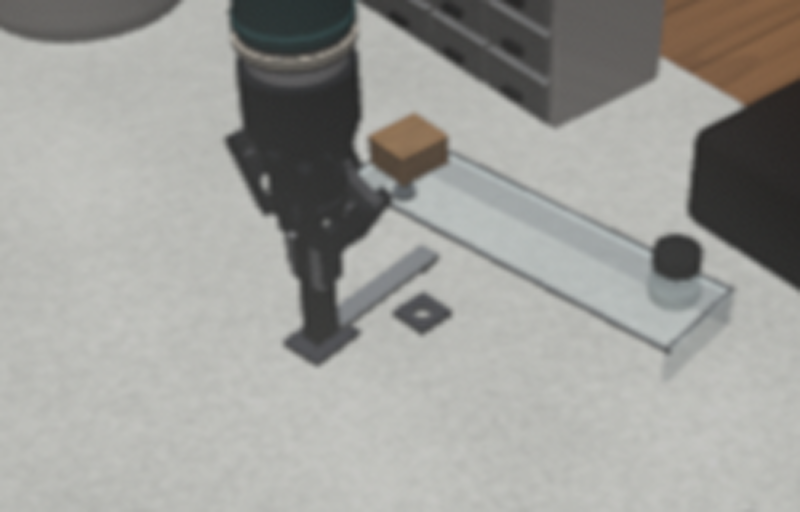

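```bash
python3 -m crank '3 40 0 0 0 0.06 255;6 90 0 0 0 0.12 255;9 140 0 0 0 0.19 255;12 185 0 0 0 0.25 255;14 225 0 0 0 0.31 255;15 252 0 0 0 0.342 255;15 252 20 0 0 0.342 255;15 252 35 0 0 0.342 255;15 252 45 0 0 0.342 255;15 252 48 0 0 0.342 255;15 252 48 0 0 0.342 255'
python3 - <<'E'
from h import *
s,p,M=state(); print("tilt",M[2,0],M[2,1],s["wrist_force"])
delta([.41,.255,.0264],np.pi-.16)
E
```

```text
time: 24.88
tool_pos: [0.4113, 0.2549, 0.0309]
tcp_rot: [-0.252, -3.131, 0.0]
wrist_force: [-0.2, -0.1, -0.4]
width: 0.149
tilt 0.00014200792378520562 -0.00015356867053034336 [-0.17070806 -0.13402519 -0.44010616]
shift mm [ 1.3 -0.1  4.5] turn [-0.0002 -0.0001 -0.0006] rows>= 0.1
```

```bash
python3 -m crank '0 0 1.5 0 0 0 255;0 0 3 0 0 0 255;0 0 3.5 0 0 0 255;0 0 3.5 0 0 0 255' ; python3 f.py; python3 -m crank '0 0 0.7 0 0 0 255;0 0 0.7 0 0 0 255'; python3 f.py
```

```text
time: 25.38
tool_pos: [0.4112, 0.2552, 0.0275]
tcp_rot: [0.251, 3.131, 0.0]
wrist_force: [-0.2, -0.2, -1.3]
width: 0.152
TORQ [-0.024  0.012 -0.024] F [-0.17 -0.21 -1.29] z 0.02755 [2.5100e-01 3.1315e+00 1.0000e-04]
time: 25.62
tool_pos: [0.4111, 0.2552, 0.0267]
tcp_rot: [-0.251, -3.131, 0.0]
wrist_force: [0.6, 0.3, -1.1]
width: 0.148
TORQ [-0.058  0.045  0.002] F [ 0.58  0.3  -1.09] z 0.02674 [-2.5090e-01 -3.1315e+00  1.0000e-04]
```

Lower a touch more and release, then rise.

```bash
python3 -m crank '0 0 0.6 0 0 0 255;0 0 0.6 0 0 0 255;0 0 0.6 0 0 0 150;0 0 0.6 0 0 0 60;0 0 0.6 0 0 0 0;0 0 0.6 0 0 0 0;0 0 0.6 0 0 0 0' ; python3 -m crank '0 0 -30 0 0 0 0;0 0 -80 0 0 0 0;0 0 -130 0 0 0 0;0 0 -150 0 0 0 0;0 0 -150 0 0 0 0';  python3 - <<'E'
from h import *
np.set_printoptions(precision=4,suppress=True)
t=cam("top");s=cam("side");save(t,"t13",(140,120,420,300),2.8);save(s,"s13",(140,130,390,290),3.2)
delta([.60,.035,.2],np.pi+.182); delta([.45,.035,.2],np.pi+.182)
E
```

```text
time: 26.5
tool_pos: [0.4112, 0.2552, 0.0262]
tcp_rot: [-0.251, -3.132, 0.0]
wrist_force: [-0.8, -0.1, -0.1]
width: 0.998
time: 27.12
tool_pos: [0.4127, 0.256, 0.1784]
tcp_rot: [0.251, 3.127, 0.004]
wrist_force: [0.6, 0.1, -0.1]
width: 0.998
shift mm [-222.  -186.9  -24.8] turn [-0.0006 -0.001  -0.342 ] rows>= 4.7
shift mm [ -73.9 -210.8  -24.7] turn [-0.0006 -0.001  -0.342 ] rows>= 3.6
```

View pics/t13.png

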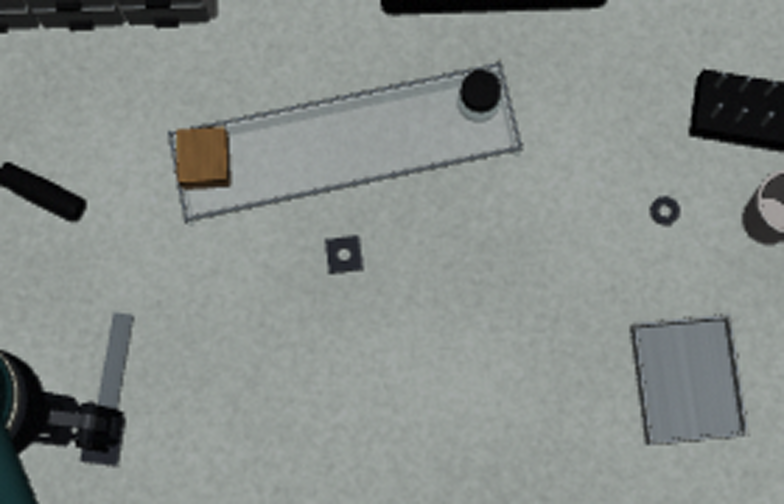

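View pics/s13.png

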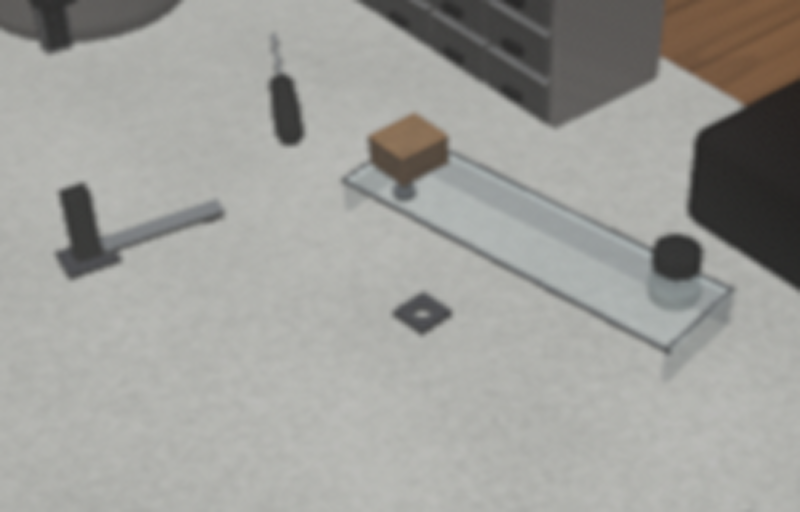

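```bash
python3 -m crank '-40 -37 -10 0 0 -0.06 0;-90 -80 -20 0 0 -0.13 0;-140 -120 -25 0 0 -0.2 0;-185 -160 -25 0 0 -0.27 0;-212 -187 -25 0 0 -0.33 0;-212 -187 -25 0 0 -0.33 0;-212 -187 -25 0 0 -0.33 0;-212 -187 -25 0 0 -0.33 0';  python3 - <<'E'
from h import *
import pickle
c=cam("wrist");save(c,"w14",k=1.4);save(c,"w14c",(240,160,340,260),6);pickle.dump(c,open("c14.pkl","wb"))
print(read_state()["q"])
E
```

```text
time: 28.22
tool_pos: [0.5895, 0.0379, 0.2002]
tcp_rot: [0.268, -3.128, -0.001]
wrist_force: [-0.0, 0.2, 1.1]
width: 1.004
[ 2.19739281e-02  1.05789569e-01  1.78665587e+00  2.14986001e-04
  1.25021926e+00 -1.72029170e+00]
```

View pics/w14.png

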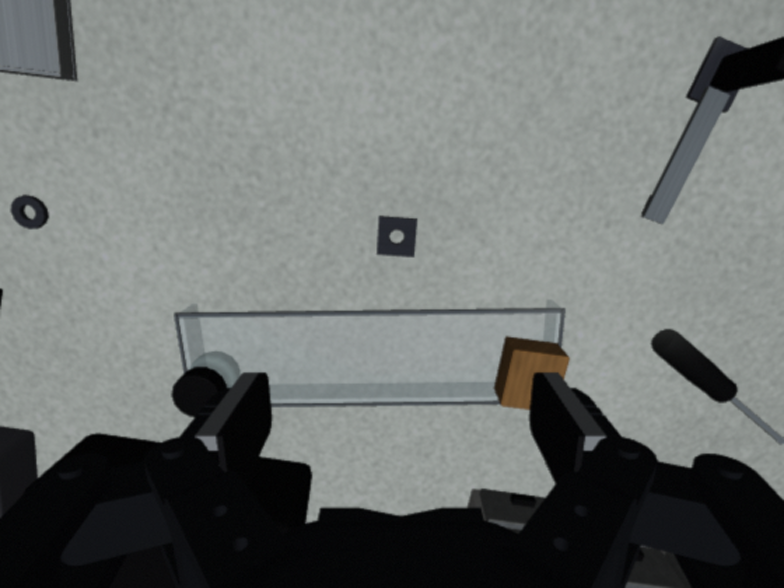

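View pics/w14c.png

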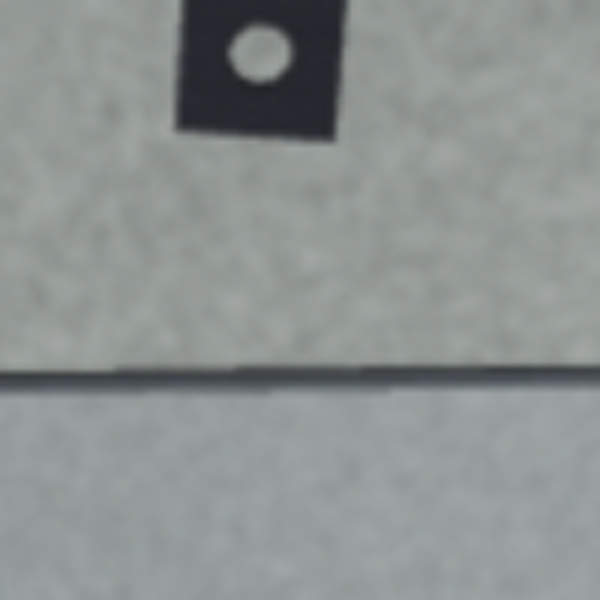

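```bash
cat > ws.py <<'E'
from fit import *
def wash(c,box):
    x0,y0,x1,y1=box
    g=cv2.cvtColor(c["img"][y0:y1,x0:x1],cv2.COLOR_BGR2GRAY)
    m=(g<95).astype(np.uint8)
    k,_=cv2.findContours(m,cv2.RETR_EXTERNAL,cv2.CHAIN_APPROX_NONE)
    k=max(k,key=cv2.contourArea); r=cv2.minAreaRect(k)
    M=cv2.moments(k); return (M['m10']/M['m00']+x0,M['m01']/M['m00']+y0), cv2.boxPoints(r)+[x0,y0], cv2.contourArea(k)
E
python3 - <<'E'
from ws import *
import pickle
np.set_printoptions(precision=4,suppress=True)
c=pickle.load(open("c14.pkl","rb"));t=cam("top");s=cam("side")
a,b,ar=wash(c,(262,148,305,190));print(a,b,ar)
P=[onz(c,u,v,.006) for u,v in b];print(np.array(P)); print([np.linalg.norm(P[i]-P[i-1]) for i in range(4)],np.mean(P,0))
print("yaw",[np.arctan2(*(P[i]-P[i-1])[1::-1]) for i in range(4)])
ts=(422.5/3.2+140,313/3.2+130)
print(onz(c,*a,.006),onz(s,*ts,.006),tri((c,*a),(s,*ts)))
tt=(343.7/2.8+140,254.5/2.8+120)
print(onz(t,*tt,.006),tri((t,*tt),(s,*ts)),tri((t,*tt),(s,*ts),(c,*a)))
E
```

```text
(282.9241329479769, 168.46435452793833) [[268.4772 181.3198]
 [270.4416 153.8173]
 [297.4467 155.7462]
 [295.4822 183.2487]] 692.0
[[0.5935 0.0175 0.006 ]
 [0.5612 0.0147 0.006 ]
 [0.5581 0.0459 0.006 ]
 [0.5903 0.0494 0.006 ]]
[np.float64(0.03211829013936346), np.float64(0.03239561499534734), np.float64(0.03132337211383316), np.float64(0.03245498780310242)] [0.5758 0.0319 0.006 ]
yaw [np.float64(-1.472765836473825), np.float64(-3.056626020265591), np.float64(1.6707425672622724), np.float64(0.10948586337618917)]
[0.5755 0.0318 0.006 ] [0.5743 0.0289 0.006 ] (array([0.5762, 0.0318, 0.0029]), [np.float64(0.0002047051727755401), np.float64(0.00020470517277530547)])
[0.5739 0.0321 0.006 ] (array([0.5754, 0.0318, 0.0031]), [np.float64(0.0009060201339097999), np.float64(0.0009060201339098885)]) (array([0.5756, 0.0319, 0.0029]), [np.float64(0.0010832064501476032), np.float64(0.0007399598975254075), np.float64(0.0003588202894047243)])
```

Run:
```python
from h import *
delta([.5757,.0318,.03],np.pi+.105)
```

```text
shift mm [ 15.2  -3.5 171.2] turn [ 0.0001 -0.0001  0.0665] rows>= 2.8
```

```bash
python3 -m crank '5 -1 40 0 0 0.03 120;10 -2 90 0 0 0.0665 120;15 -3.5 130 0 0 0.0665 120;15 -3.5 155 0 0 0.0665 120;15 -3.5 170 0 0 0.0665 120;15 -3.5 170 0 0 0.0665 120;15 -3.5 170 0 0 0.0665 120' 40;  python3 - <<'E'
from h import *
delta([.5757,.0318,.0022],np.pi+.105)
c=cam("wrist");save(c,"w15",k=1.4)
w=cam("side");save(w,"s15",(200,180,300,260),8)
E
```

```text
time: 29.25
tool_pos: [0.5778, 0.031, 0.0327]
tcp_rot: [-0.163, 3.135, -0.0]
wrist_force: [-0.6, 0.1, -0.7]
width: 0.533
shift mm [ 2.1  1.  30.5] turn [-0.0002  0.0025 -0.0012] rows>= 0.5
```

View pics/w15.png

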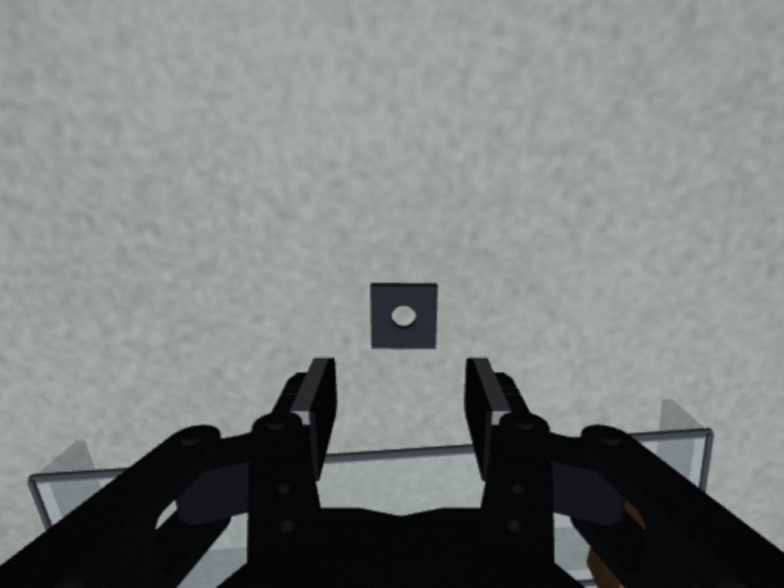

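View pics/s15.png

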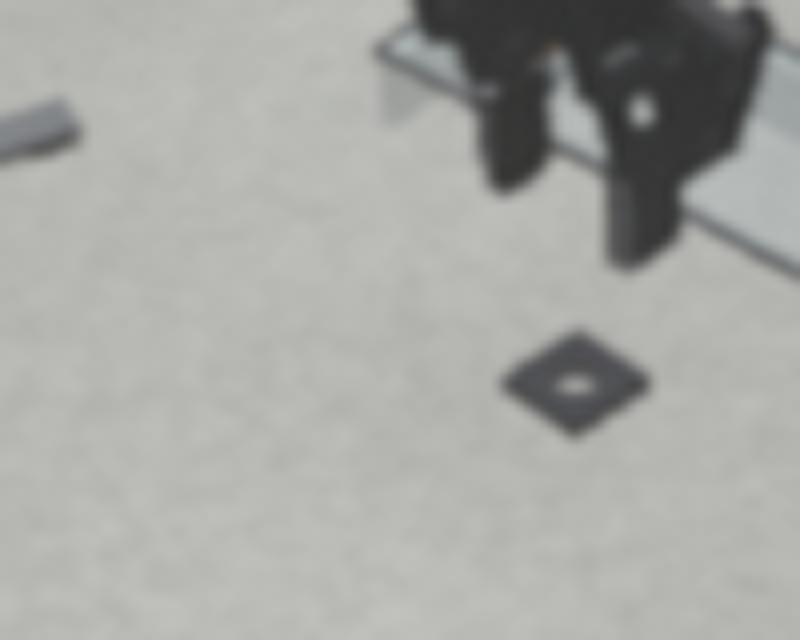

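Run:
```python
from ws import *
c=cam("wrist");a,b,ar=wash(c,(255,195,320,252));print(a,ar,b);P=[onz(c,u,v,.006) for u,v in b];print(np.mean(P,0),onz(c,*a,.006))
print("yaw",[np.arctan2(*(P[i]-P[i-1])[1::-1]) for i in range(4)])
p=np.mean(P,0);delta([p[0],p[1],.004],np.pi+.105)
```

```text
(288.1111896903976, 224.85588558855886) 2121.0 [[265. 202.]
 [312. 202.]
 [312. 248.]
 [265. 248.]]
[0.57539118 0.03196543 0.006     ] [0.57494749 0.03165357 0.006     ]
yaw [np.float64(-3.0573395116952007), np.float64(1.6740265778424288), np.float64(0.1276129665418734), np.float64(-1.4676440701646563)]
shift mm [ 2.3  1.3 28.7] turn [-0.0003  0.0027 -0.0014] rows>= 0.5
```

```bash
python3 -m crank '2 1.2 10 0 0.002 0 120;2 1.2 20 0 0.002 0 120;2 1.2 25 0 0.002 0 120;2 1.2 27 0 0.002 0 120;2 1.2 27 0 0.002 0 120';python3 f.py;  python3 -m crank '0 0 1 0 0 0 120;0 0 2 0 0 0 120;0 0 2 0 0 0 120';python3 f.py;  python3 - <<'E'
from h import *
w=cam("side");save(w,"s16",(200,180,300,260),8)
E
```

```text
time: 30.02
tool_pos: [0.5742, 0.0318, 0.0039]
tcp_rot: [0.162, -3.135, 0.0]
wrist_force: [-0.2, 0.3, -0.4]
width: 0.533
TORQ [ 0.056 -0.022 -0.019] F [-0.19  0.34 -0.38] z 0.0039 [ 1.6230e-01 -3.1349e+00  2.0000e-04]
time: 30.4
tool_pos: [0.5744, 0.0318, 0.0023]
tcp_rot: [0.162, -3.136, 0.0]
wrist_force: [-0.0, -0.1, 0.3]
width: 0.527
TORQ [ 0.072  0.047 -0.023] F [-0.02 -0.06  0.33] z 0.00226 [ 1.6240e-01 -3.1355e+00  2.0000e-04]
```

View pics/s16.png

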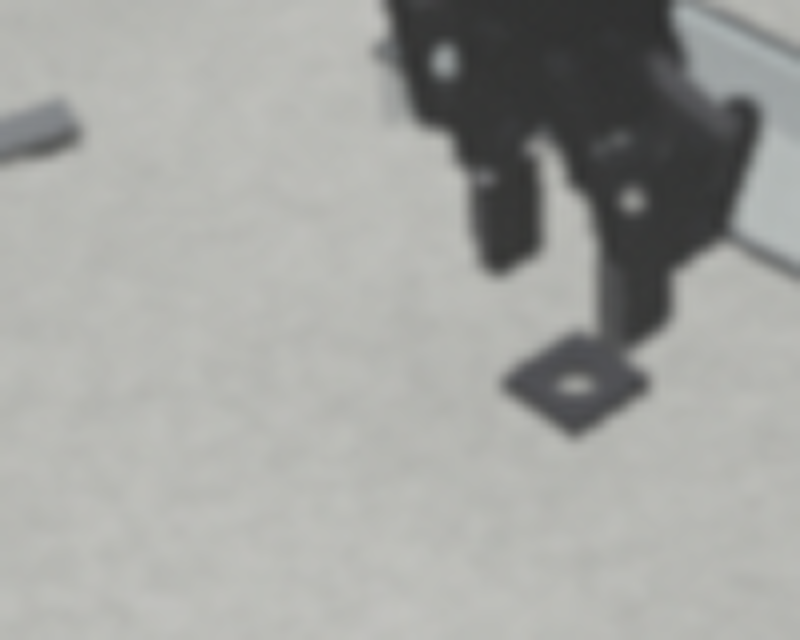

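Run:
```python
from h import *
s,p,M=state();w=cam("side");t=cam("top")
for o in ([0,0,0],[0,-.022,0],[0,.022,0],[0,-.022,-.01]):
    q=p+M@np.array(o); print(q.round(4),(proj(w,q)-[200,180])*8)
print((proj(w,[.5757,.0318,.006])-[200,180])*8)
c=cam("wrist");save(c,"w16",k=1.4)
```

```text
[0.5744 0.0318 0.0023] [570.89357657 386.68517354]
[0.5766 0.0099 0.0023] [621.7827159  420.82524986]
[0.5721 0.0537 0.0023] [521.0617317 353.254406 ]
[0.5767 0.0099 0.0123] [621.22936231 396.03342503]
[574.04330511 375.63267996]
```

View pics/w16.png

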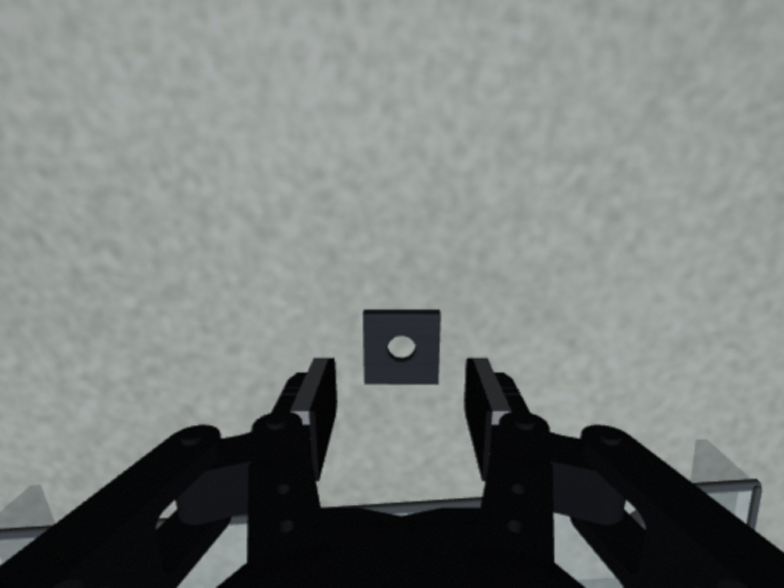

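Run:
```python
from h import *
c=viewer.read_camera("wrist");T=np.linalg.inv(np.array(c["tool_from_camera"]));f=210/np.tan(np.radians(c["vertical_fov"])/2)
for o in ([0,0,0],[0,.022,0],[-.011,.022,0],[.011,.022,0],[.011,.022,-.01],[.011,.022,-.03],[-.011,.022,-.03]):
    q=T@np.append(o,1);print(o,1.4*np.array([c["cx"]-f*q[0]/q[2],c["cy"]+f*q[1]/q[2]]))
```

```text
[0, 0, 0] [401.37912186 342.1523584 ]
[0, 0.022, 0] [452.97107444 342.12554842]
[-0.011, 0.022, 0] [452.09993345 365.64471365]
[0.011, 0.022, 0] [453.8720551  317.80076828]
[0.011, 0.022, -0.01] [456.82021517 326.26519422]
[0.011, 0.022, -0.03] [463.79552327 346.29191511]
[-0.011, 0.022, -0.03] [461.32528769 401.44048276]
```

```bash
python3 -m crank '0 0 1.5 0 0 0 120;0 0 1.5 0 0 0 120';python3 f.py;  python3 -m crank '0 0 1.5 0 0 0 120;0 0 1.5 0 0 0 120';python3 f.py
```

```text
time: 30.9
tool_pos: [0.5741, 0.0318, 0.0005]
tcp_rot: [0.162, -3.135, 0.0]
wrist_force: [0.0, -0.0, 0.2]
width: 0.529
TORQ [ 0.015 -0.02  -0.024] F [ 0.02 -0.01  0.18] z 0.00048 [ 1.624e-01 -3.135e+00  1.000e-04]
time: 31.15
tool_pos: [0.5741, 0.0318, -0.001]
tcp_rot: [0.162, -3.135, 0.0]
wrist_force: [-0.4, 0.7, 0.5]
width: 0.532
TORQ [ 0.04   0.016 -0.031] F [-0.37  0.74  0.51] z -0.00104 [ 1.624e-01 -3.135e+00  2.000e-04]
```

```bash
python3 -m crank '0 0 1.5 0 0 0 120;0 0 3 0 0 0 120;0 0 3 0 0 0 120';python3 f.py;  python3 -m crank '0 0 1.5 0 0 0 120;0 0 3 0 0 0 120;0 0 3 0 0 0 120';python3 f.py
python3 - <<'E'
from h import *
w=cam("side");save(w,"s17",(200,180,300,260),8)
E
```

```text
time: 31.52
tool_pos: [0.5741, 0.0318, -0.0041]
tcp_rot: [0.162, -3.135, 0.0]
wrist_force: [0.6, 0.0, 0.1]
width: 0.528
TORQ [ 0.027  0.019 -0.027] F [0.65 0.02 0.05] z -0.00406 [ 1.6240e-01 -3.1349e+00  2.0000e-04]
time: 31.9
tool_pos: [0.5741, 0.0318, -0.007]
tcp_rot: [0.162, -3.135, 0.0]
wrist_force: [0.2, 0.9, 0.8]
width: 0.53
TORQ [-0.011 -0.01  -0.057] F [0.18 0.89 0.82] z -0.00701 [ 1.624e-01 -3.135e+00  2.000e-04]
```

View pics/s17.png

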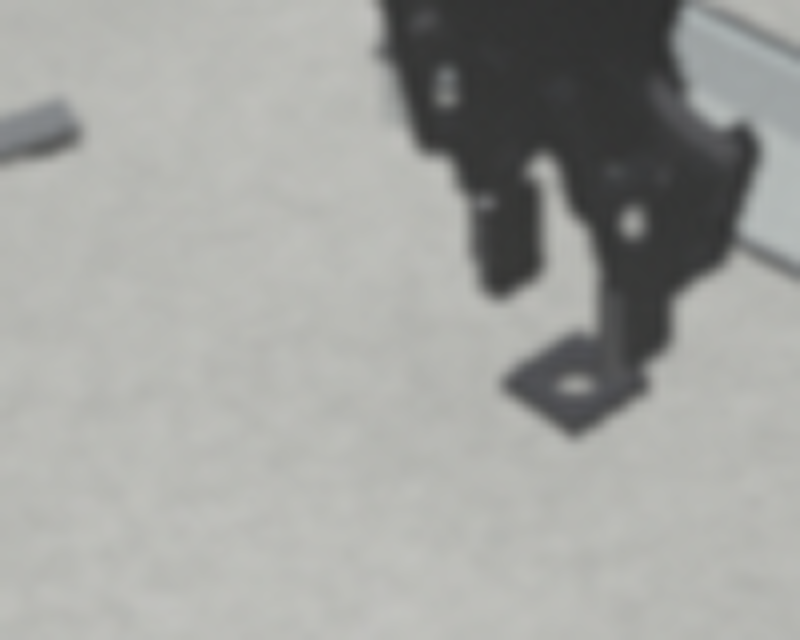

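```bash
python3 -m crank '0 0 2 0 0 0 120;0 0 4 0 0 0 120;0 0 4 0 0 0 120';python3 f.py;  python3 -m crank '0 0 2 0 0 0 120;0 0 4 0 0 0 120;0 0 4 0 0 0 120';python3 f.py
python3 - <<'E'
from h import *
w=cam("side");save(w,"s18",(200,180,300,260),8)
c=cam("wrist");save(c,"w18",k=1.4)
E
```

```text
time: 32.33
tool_pos: [0.574, 0.0318, -0.0111]
tcp_rot: [0.162, -3.135, 0.0]
wrist_force: [-0.2, -0.1, 0.1]
width: 0.528
TORQ [0.055 0.062 0.032] F [-0.24 -0.14  0.14] z -0.01111 [ 1.6230e-01 -3.1348e+00  1.0000e-04]
time: 32.7
tool_pos: [0.5741, 0.0318, -0.0151]
tcp_rot: [0.162, -3.135, 0.0]
wrist_force: [-0.1, -0.4, 0.7]
width: 0.527
TORQ [ 0.038 -0.038  0.015] F [-0.07 -0.38  0.67] z -0.01511 [ 1.6250e-01 -3.1349e+00  2.0000e-04]
```

View pics/s18.png

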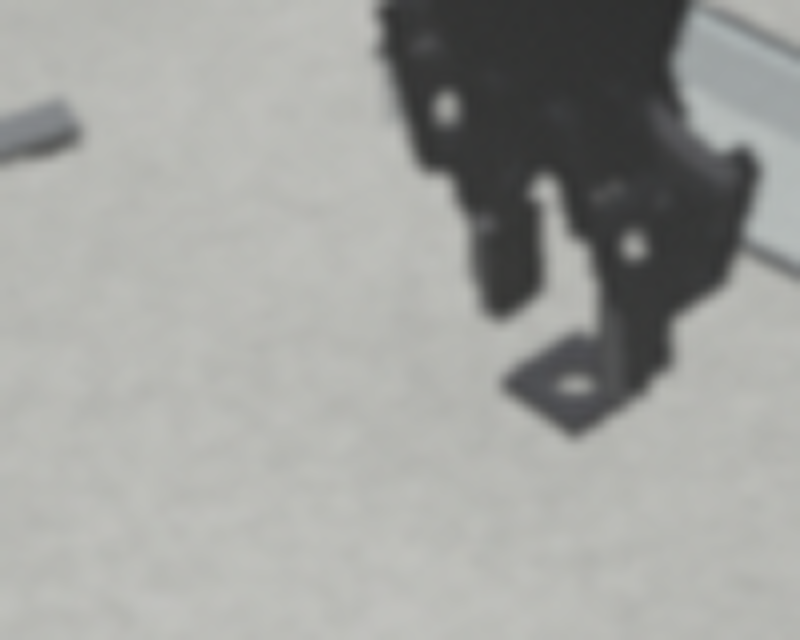

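View pics/w18.png

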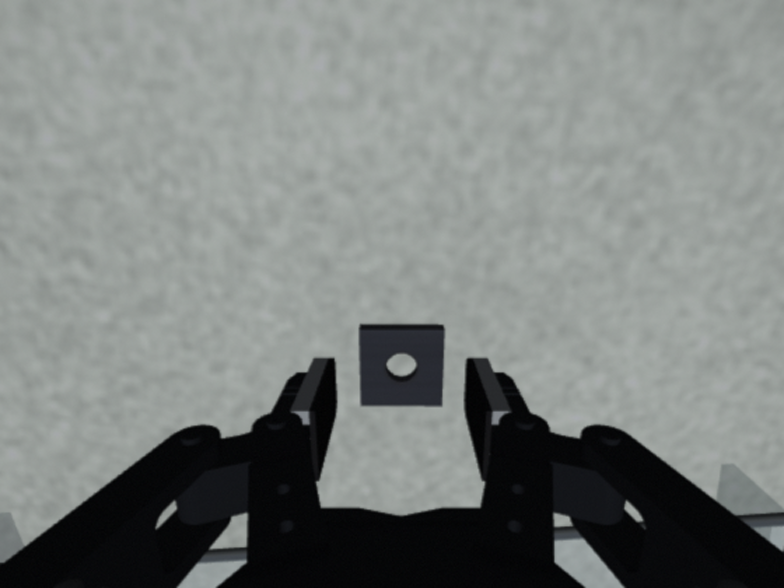

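```bash
python3 -m crank '0 0 2 0 0 0 120;0 0 4 0 0 0 120;0 0 4 0 0 0 120';python3 f.py;  python3 -m crank '0 0 1 0 0 0 120;0 0 2 0 0 0 120;0 0 2 0 0 0 120';python3 f.py
python3 - <<'E'
from h import *
w=cam("side");save(w,"s19",(200,180,300,260),8)
c=cam("wrist");save(c,"w19",k=1.4)
E
```

```text
time: 33.17
tool_pos: [0.5741, 0.0318, -0.0191]
tcp_rot: [0.162, -3.135, 0.0]
wrist_force: [0.4, -0.0, -0.7]
width: 0.53
TORQ [ 0.035  0.022 -0.001] F [ 0.43 -0.01 -0.7 ] z -0.01908 [ 1.6240e-01 -3.1349e+00  2.0000e-04]
time: 33.55
tool_pos: [0.5742, 0.0318, -0.0209]
tcp_rot: [0.162, -3.135, 0.0]
wrist_force: [0.2, -0.5, -0.2]
width: 0.533
TORQ [0.045 0.056 0.023] F [ 0.18 -0.51 -0.17] z -0.02094 [ 1.6240e-01 -3.1352e+00  2.0000e-04]
```

View pics/s19.png

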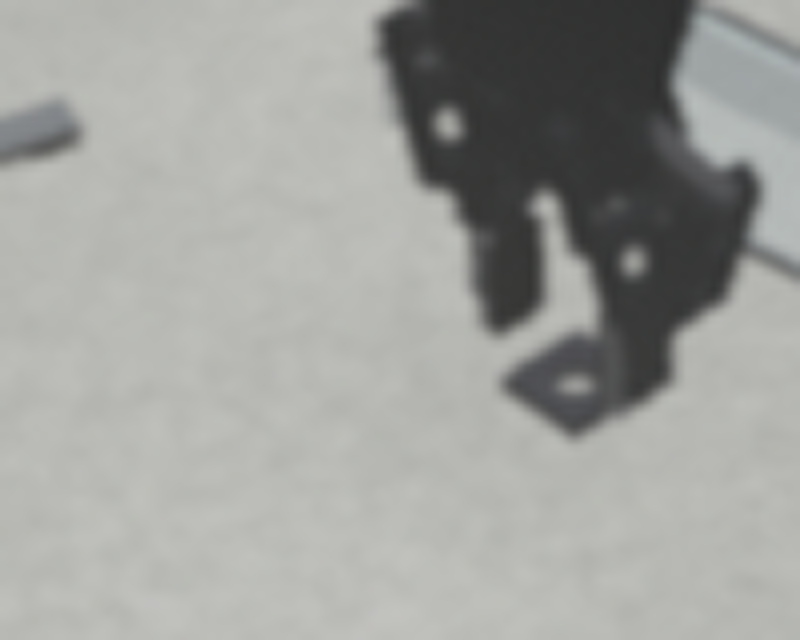

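View pics/w19.png

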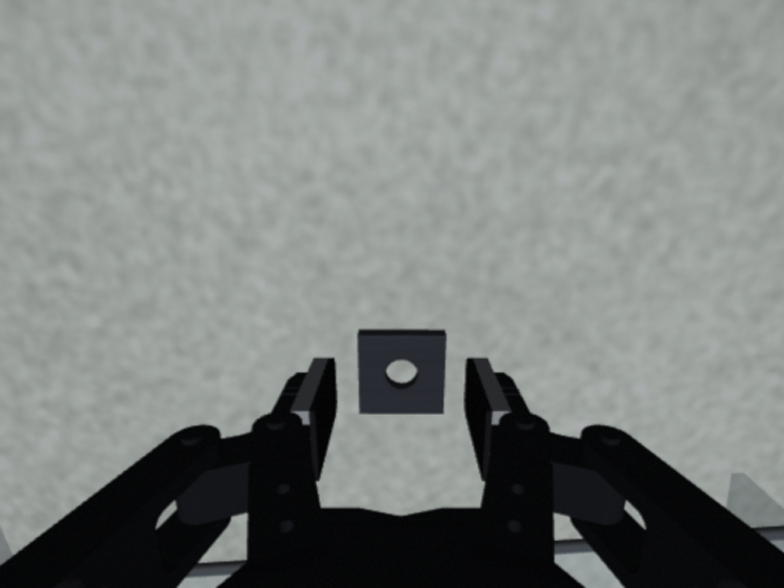

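```bash
python3 -m crank '0 0 0.8 0 0 0 120;0 0 0.8 0 0 0 120' >/dev/null;python3 f.py;  python3 -m crank '0 0 0.8 0 0 0 120;0 0 0.8 0 0 0 120'>/dev/null;python3 f.py;python3 -m crank '0 0 0.8 0 0 0 120;0 0 0.8 0 0 0 120'>/dev/null;python3 f.py
```

```text
TORQ [-0.024 -0.062  0.012] F [-0.51  0.41 -0.41] z -0.02169 [ 1.6240e-01 -3.1353e+00  1.0000e-04]
TORQ [ 0.005 -0.026 -0.044] F [-0.15 -0.1   0.34] z -0.02252 [ 1.6230e-01 -3.1352e+00  1.0000e-04]
TORQ [-0.013  0.029 -0.004] F [-0.29 -0.18 -0.12] z -0.02331 [ 1.6240e-01 -3.1352e+00  2.0000e-04]
```

Run:
```python
from h import *
w=cam("side");save(w,"s20",(200,180,300,260),8)
```

```text
(no output)
```

View pics/s20.png

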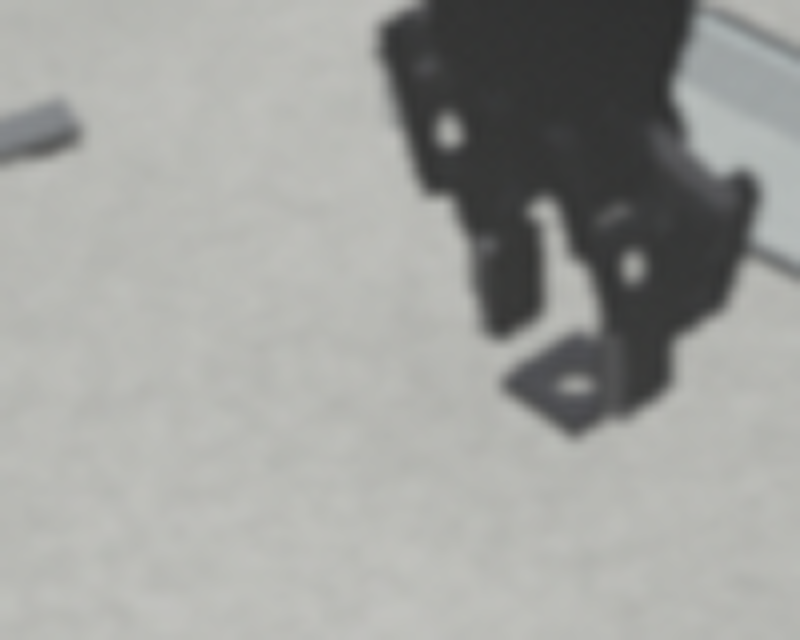

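```bash
python3 -m crank '0 0 0.8 0 0 0 120;0 0 0.8 0 0 0 120' >/dev/null;python3 f.py;  python3 -m crank '0 0 0.8 0 0 0 120;0 0 0.8 0 0 0 120'>/dev/null;python3 f.py;python3 -m crank '0 0 0.8 0 0 0 120;0 0 0.8 0 0 0 120'>/dev/null;python3 f.py
```

```text
TORQ [ 0.036 -0.052  0.018] F [ 0.42 -0.04 -0.15] z -0.0241 [ 1.6240e-01 -3.1352e+00  1.0000e-04]
TORQ [ 0.022  0.073 -0.034] F [-0.03 -1.21  0.87] z -0.0249 [ 1.6240e-01 -3.1353e+00  2.0000e-04]
TORQ [0.027 0.028 0.026] F [-0.34 -0.51 -0.08] z -0.02571 [ 1.6240e-01 -3.1352e+00  2.0000e-04]
```

```bash
python3 -m crank '0 0 0.8 0 0 0 120;0 0 0.8 0 0 0 120' >/dev/null;python3 f.py;  python3 -m crank '0 0 0.8 0 0 0 120;0 0 0.8 0 0 0 120'>/dev/null;python3 f.py
python3 - <<'E'
from h import *
w=cam("side");save(w,"s21",(200,180,300,260),8)
c=cam("wrist");save(c,"w21",k=1.4)
E
```

```text
TORQ [-0.005 -0.025 -0.018] F [-0.4   0.14 -0.31] z -0.02654 [ 1.6250e-01 -3.1352e+00  1.0000e-04]
TORQ [ 0.031  0.016 -0.02 ] F [ 0.2  -0.07 -0.51] z -0.0273 [ 1.6240e-01 -3.1352e+00  1.0000e-04]
```

View pics/s21.png

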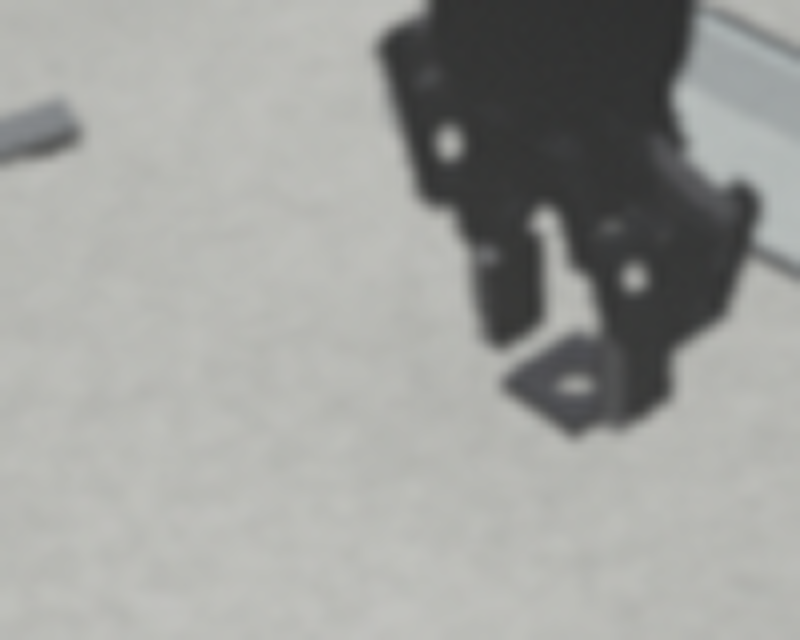

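View pics/w21.png

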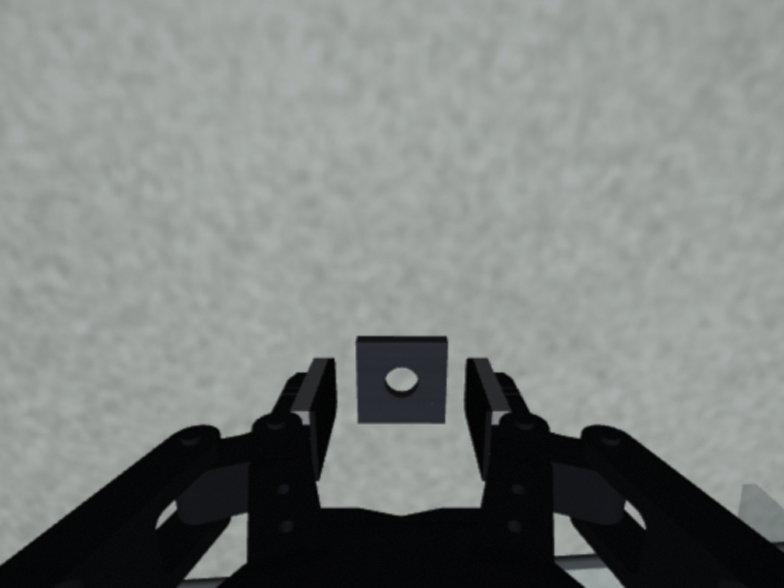

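Run:
```python
from h import *
c=viewer.read_camera("wrist");T=np.array(c["tool_from_camera"]);f=210/np.tan(np.radians(c["vertical_fov"])/2)
s,p,M=state(); print(f)
for w in (.0225,.0215,.0235):
  for v in (358,):
    d=w/((466-336)/2/1.4/f); u=466/1.4
    q=np.array([(u-c["cx"])/f*d,-(v/1.4-c["cy"])/f*d,-d,1]); t=T@q; print(w,d,t[:3].round(4),(p+M@t[:3]).round(4))
```

```text
316.3202738572594
0.0225 0.15329367117697953 [ 0.0086  0.0222 -0.0345] [0.5635 0.053  0.0073]
0.0215 0.14648061912466934 [ 0.0115  0.0212 -0.0408] [0.5608 0.0517 0.0136]
0.0235 0.16010672322928976 [ 0.0057  0.0233 -0.0283] [0.5663 0.0543 0.0011]
```

```bash
python3 -m crank '0 0 1 0 0 0 120;0 0 1 0 0 0 120' >/dev/null;python3 f.py;  python3 -m crank '0 0 1 0 0 0 120;0 0 1 0 0 0 120'>/dev/null;python3 f.py;python3 -m crank '0 0 1 0 0 0 120;0 0 1 0 0 0 120'>/dev/null;python3 f.py
python3 - <<'E'
from h import *
w=cam("side");save(w,"s22",(200,180,300,260),8)
E
```

```text
TORQ [ 0.019 -0.006 -0.049] F [-0.12  0.47 -0.64] z -0.02831 [ 1.6250e-01 -3.1352e+00  2.0000e-04]
TORQ [-0.038  0.005 -0.007] F [ 0.5  -0.33 -0.44] z -0.02934 [ 1.6240e-01 -3.1352e+00  1.0000e-04]
TORQ [-0.065 -0.035 -0.034] F [0.68 0.38 0.41] z -0.03034 [ 1.6250e-01 -3.1352e+00  1.0000e-04]
```

View pics/s22.png

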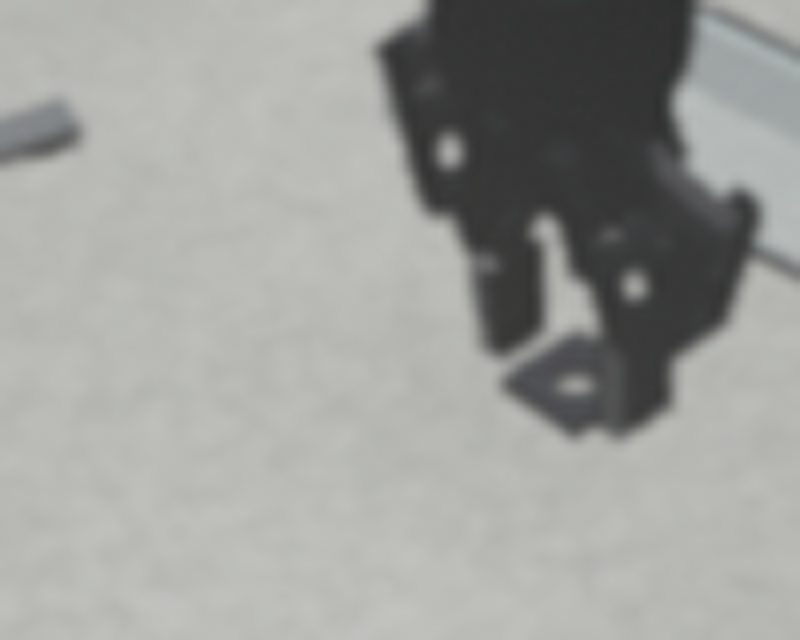

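```bash
python3 -m crank '0 0 1 0 0 0 120;0 0 1 0 0 0 120' >/dev/null;python3 f.py;  python3 -m crank '0 0 1 0 0 0 120;0 0 1 0 0 0 120'>/dev/null;python3 f.py;python3 -m crank '0 0 1 0 0 0 120;0 0 1 0 0 0 120'>/dev/null;python3 f.py
```

```text
TORQ [ 0.001 -0.007  0.014] F [-0.62  0.44 -0.27] z -0.03133 [ 1.6230e-01 -3.1352e+00  1.0000e-04]
TORQ [ 0.041  0.018 -0.039] F [-0.69  0.79 -0.08] z -0.03233 [ 1.6240e-01 -3.1352e+00  1.0000e-04]
TORQ [-0.059  0.002 -0.027] F [-0.21 -0.3  -1.23] z -0.03334 [ 1.6240e-01 -3.1352e+00  2.0000e-04]
```

```bash
python3 -m crank '0 0 0.8 0 0 0 120;0 0 0.8 0 0 0 120' >/dev/null;python3 f.py;  python3 -m crank '0 0 0.8 0 0 0 120;0 0 0.8 0 0 0 120'>/dev/null;python3 f.py
python3 - <<'E'
from h import *
w=cam("side");save(w,"s23",(200,180,300,260),8)
c=cam("wrist");save(c,"w23",k=1.4)
E
```

```text
TORQ [-0.029  0.061 -0.031] F [-0.28  0.64 -0.66] z -0.03412 [ 1.6240e-01 -3.1352e+00  2.0000e-04]
TORQ [ 0.031  0.14  -0.002] F [-1.34 -0.52  2.91] z -0.0345 [ 1.6240e-01 -3.1354e+00  2.0000e-04]
```

View pics/s23.png

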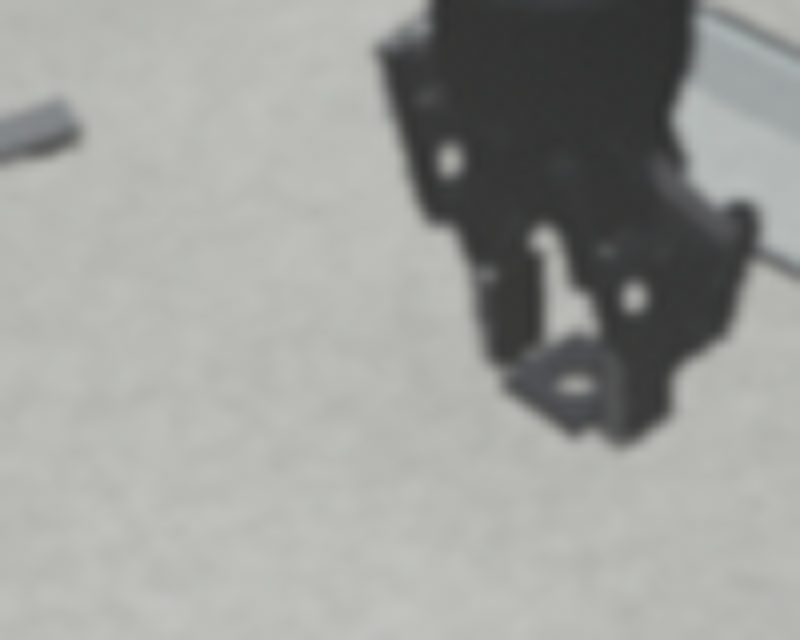

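View pics/w23.png

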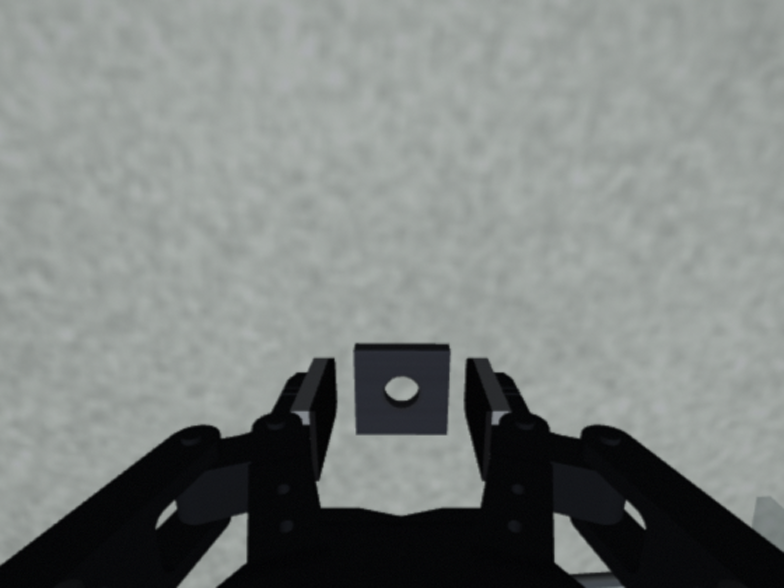

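```bash
python3 -m crank '0 0 -3 0 0 0 120;0 0 -3 0 0 0 120;0 0 -3 0 0 0 150;0 0 -3 0 0 0 180;0 0 -3 0 0 0 200;0 0 -3 0 0 0 220;0 0 -3 0 0 0 220' 60 ;python3 f.py
python3 - <<'E'
from h import *
c=cam("wrist");save(c,"w24",k=1.4)
E
```

```text
time: 38.88
tool_pos: [0.5746, 0.0318, -0.0316]
tcp_rot: [0.162, -3.136, 0.0]
wrist_force: [0.0, -0.5, 3.0]
width: 0.343
TORQ [-0.042  0.009  0.004] F [ 0.04 -0.45  2.98] z -0.03161 [ 1.6250e-01 -3.1359e+00  2.0000e-04]
```

View pics/w24.png

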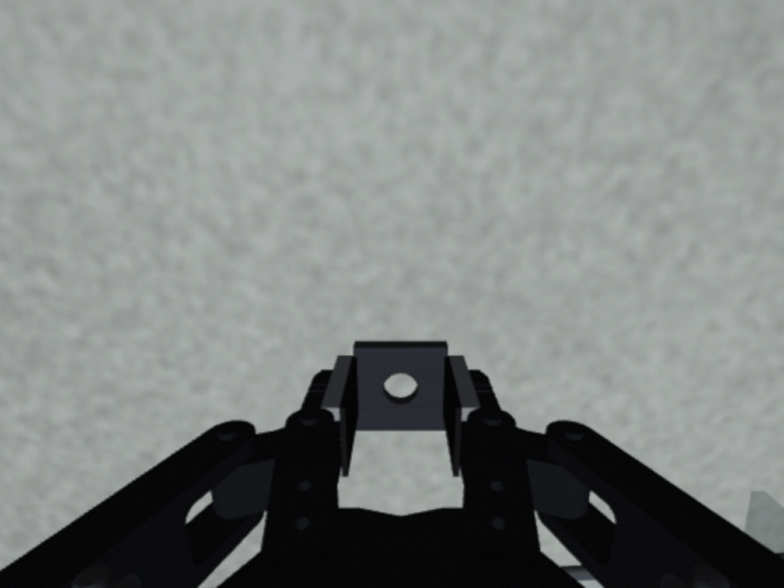

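```bash
python3 -m crank '0 0 -3 0 0 0 220;0 0 -10 0 0 0 220;0 0 -30 0 0 0 220;0 0 -60 0 0 0 220;0 0 -110 0 0 0 220;0 0 -150 0 0 0 220;0 0 -160 0 0 0 220;0 0 -160 0 0 0 220' ;python3 f.py
python3 - <<'E'
from h import *
c=cam("wrist");save(c,"w25",k=1.4)
t=cam("top");save(t,"t25",(340,210,440,300),8)
delta([.45,-.28,.13],np.pi-.15)
E
```

```text
time: 39.92
tool_pos: [0.575, 0.0318, 0.1292]
tcp_rot: [0.162, -3.137, 0.0]
wrist_force: [-0.5, -0.3, -0.5]
width: 0.344
TORQ [ 0.002 -0.019 -0.029] F [-0.52 -0.32 -0.5 ] z 0.12923 [ 1.6250e-01 -3.1374e+00  3.0000e-04]
shift mm [ 154.7 -297.4   -2.8] turn [-0.0004 -0.0048  0.2535] rows>= 5.4
```

View pics/w25.png

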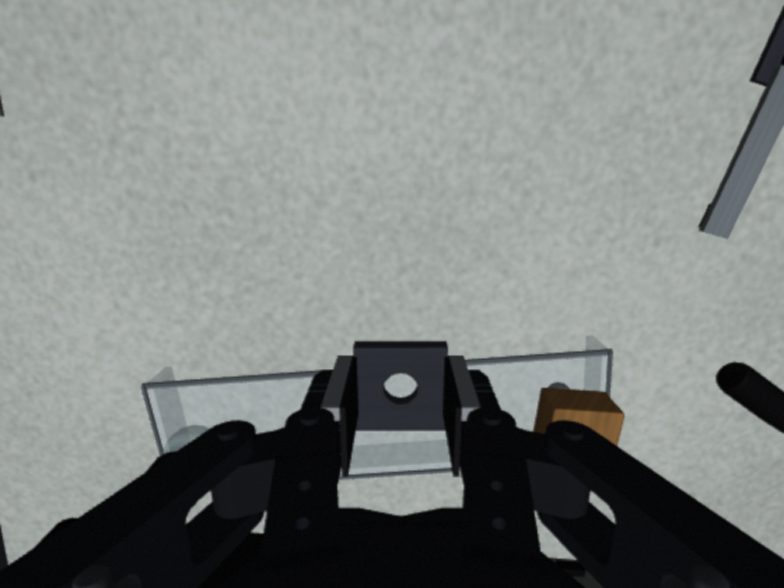

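View pics/t25.png

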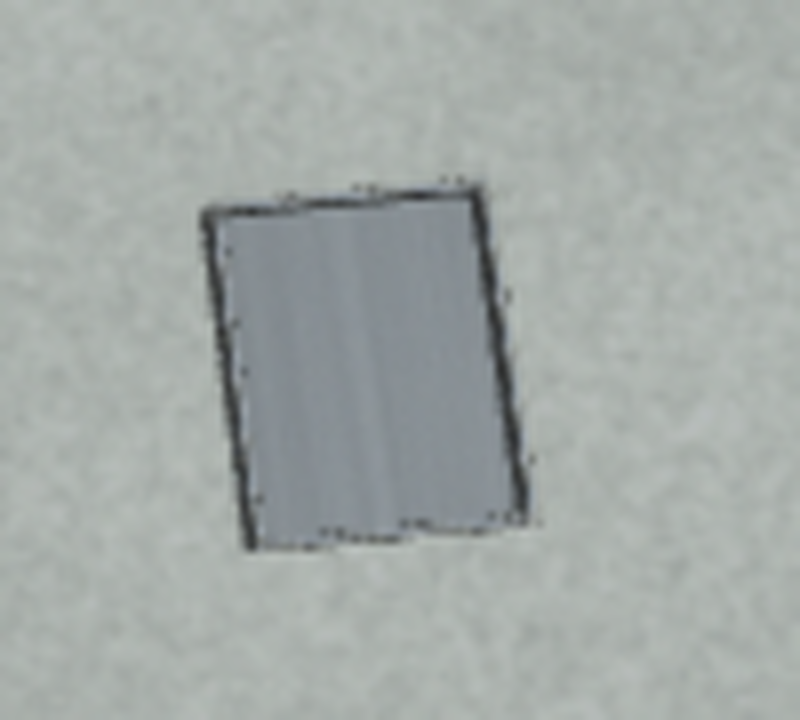

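Run:
```python
from fit import *
np.set_printoptions(precision=4,suppress=True)
t=cam("top");s=cam("side");save(s,"s26",(270,295,370,375),8)
K=lambda u,v:(u/8+340,v/8+210)
P=[onz(t,*K(*q),.018) for q in((206,210),(478,188),(523,518),(250,548))]
print(np.array(P),np.mean(P,0),[np.linalg.norm(P[i]-P[i-1]) for i in range(4)])
M=np.array([[55,45,18],[55,-45,18],[-55,-45,18],[-55,45,18]])/1000
print(fit(M,[(t,i,*K(*q)) for i,q in enumerate(((206,210),(478,188),(523,518),(250,548)))],[.45,-.28,.1]))
```

```text
[[ 0.4963 -0.2298  0.018 ]
 [ 0.5004 -0.3173  0.018 ]
 [ 0.3956 -0.322   0.018 ]
 [ 0.3892 -0.2357  0.018 ]] [ 0.4454 -0.2762  0.018 ] [np.float64(0.10726299632142491), np.float64(0.08756705986344947), np.float64(0.10493648342863243), np.float64(0.08655381522586733)]
(array([ 0.4454, -0.2762,  0.0542]), array([[-0.6362, -0.6166],
       [ 0.2622, -0.9433],
       [ 0.9209,  1.0166],
       [-0.5534,  0.4621]]))
```

View pics/s26.png

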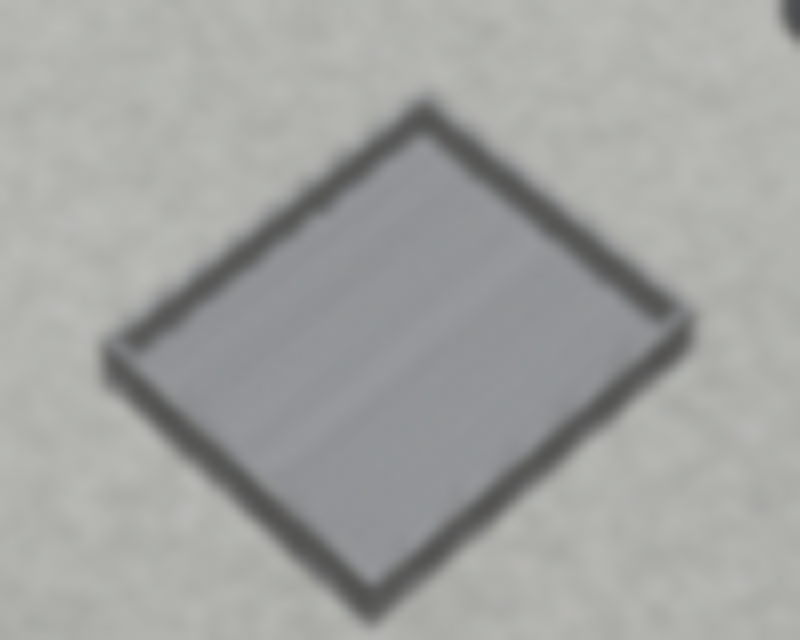

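Run:
```python
from fit import *
np.set_printoptions(precision=4,suppress=True)
t=cam("top");s=cam("side")
K=lambda u,v:(u/8+340,v/8+210)
S=lambda u,v:(u/8+270,v/8+295)
M=np.array([[55,45,18],[55,-45,18],[-55,-45,18],[-55,45,18]])/1000
a=[(t,i,*K(*q)) for i,q in enumerate(((206,210),(478,188),(523,518),(250,548)))]
b=[(s,i,*S(*q)) for i,q in enumerate(((428,100),(692,318),(375,590),(105,352)))]
print(fit(M,b,[.45,-.28,.1]));x=fit(M,a+b,[.45,-.28,.1])[0];print(x)
delta([x[0],x[1],.13],np.pi/2+x[2])
```

```text
(array([ 0.446 , -0.2817,  0.0604]), array([[-0.4533, -0.6009],
       [ 1.0943, -0.1816],
       [-0.056 ,  1.0483],
       [-0.6101, -0.5841]]))
[ 0.4461 -0.2796  0.0584]
shift mm [ 158.7 -296.6   -3. ] turn [-0.0041 -0.0044  1.6158] rows>= 8.7
```

```bash
python3 -m crank '18 -33 0 0 0 0.17 220;36 -66 0 0 0 0.34 220;54 -100 0 0 0 0.52 220;72 -134 0 0 0 0.7 220;90 -168 0 0 0 0.88 220;108 -202 0 0 0 1.06 220;126 -236 0 0 0 1.24 220;142 -266 0 0 0 1.42 220;155 -290 0 0 0 1.55 220;159 -297 0 0 0 1.616 220;159 -297 0 0 0 1.616 220;159 -297 0 0 0 1.616 220;159 -297 0 0 0 1.616 220'
python3 - <<'E'
from h import *
delta([.4461,-.2796,-.026],np.pi/2+.058)
c=cam("wrist");save(c,"w27",k=1.4)
s=cam("side");save(s,"s27",(240,220,400,375),4)
E
```

```text
time: 41.85
tool_pos: [0.4473, -0.2794, 0.1283]
tcp_rot: [-2.153, -2.286, 0.002]
wrist_force: [0.6, 0.1, -0.7]
width: 0.345
shift mm [ -0.2  -0.8 154.3] turn [-0.0023 -0.0002  0.0017] rows>= 2.5
```

View pics/w27.png

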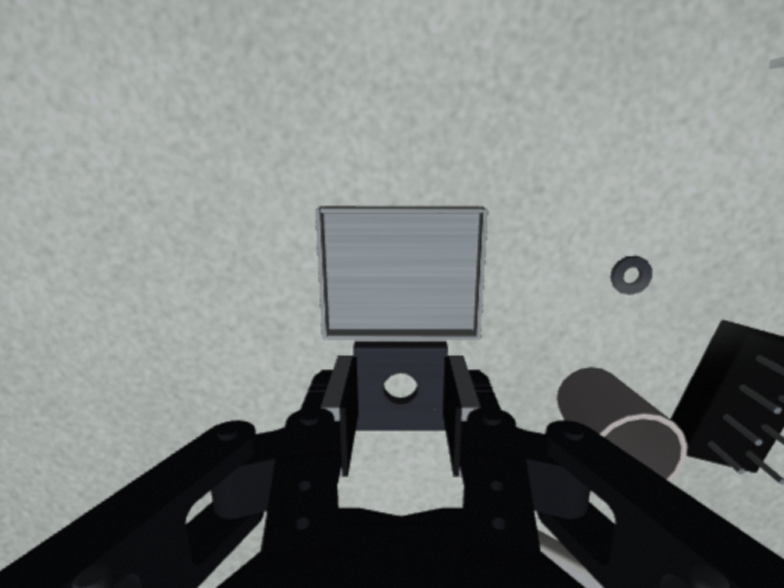

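View pics/s27.png

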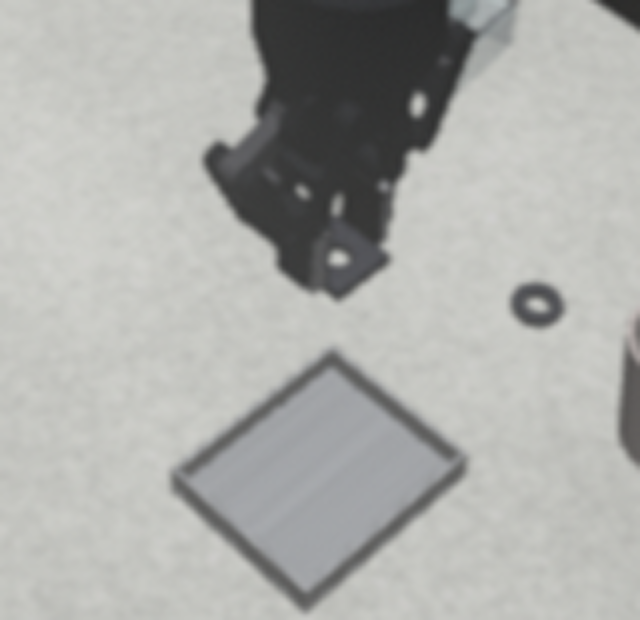

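Run:
```python
from h import *
c=cam("wrist")
P=[onz(c,u/1.4,v/1.4,.018) for u,v in((317,207),(487,207),(481,339),(322,339))]
print(np.array(P).round(4),np.mean(P,0),[np.linalg.norm(P[i]-P[i-1]).round(4) for i in range(4)])
p=np.mean(P,0);delta([p[0],p[1],-.026],np.pi/2+.058)
```

```text
[[ 0.3919 -0.2369  0.018 ]
 [ 0.4997 -0.2305  0.018 ]
 [ 0.506  -0.3204  0.018 ]
 [ 0.3959 -0.327   0.018 ]] [ 0.44835662 -0.278686    0.018     ] [np.float64(0.0902), np.float64(0.1079), np.float64(0.0902), np.float64(0.1103)]
shift mm [  0.8   1.4 154.5] turn [-0.002   0.0001  0.0014] rows>= 2.5
```

```bash
python3 -m crank '0 0.5 40 0 0 0 220;0 0.5 85 0 0 0 220;0 0.5 115 0 0 0 220;0 0.5 135 0 0 0 220;0 0.5 145 0 0 0 220;0 0.5 150 0 0 0 220;0 0.5 150 0 0 0 220;0 0.5 150 0 0 0 220' ; python3 f.py
python3 - <<'E'
from h import *
s=cam("side");save(s,"s28",(240,220,400,375),4)
E
```

```text
time: 43.0
tool_pos: [0.4481, -0.2806, -0.0205]
tcp_rot: [2.155, 2.285, -0.002]
wrist_force: [0.5, 0.1, -0.1]
width: 0.346
TORQ [ 0.043  0.062 -0.014] F [ 0.51  0.14 -0.12] z -0.02055 [ 2.1554e+00  2.2849e+00 -2.0000e-03]
```

View pics/s28.png

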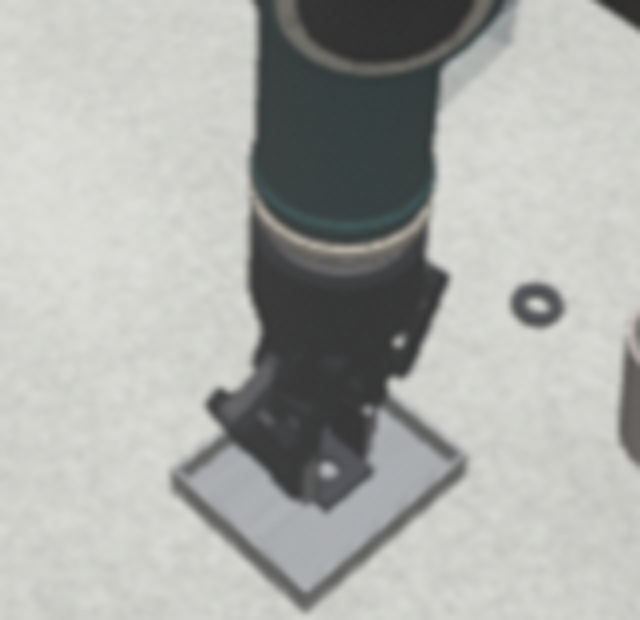

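Centred inside the dish. Lower the last few mm and open partially.

```bash
python3 -m crank '0 0 3 0 0 0 220;0 0 6 0 0 0 220;0 0 6.5 0 0 0 220;0 0 6.5 0 0 0 220' ; python3 -m crank '0 0 0 0 0 0 150;0 0 0 0 0 0 120;0 0 0 0 0 0 110;0 0 0 0 0 0 110' ; python3 -m crank '0 0 -8 0 0 0 110;0 0 -30 0 0 0 110;0 0 -75 0 0 0 110;0 0 -120 0 0 0 110;0 0 -150 0 0 0 110;0 0 -150 0 0 0 110' ;python3 - <<'E'
from h import *
s=cam("side");save(s,"s29",(140,130,440,375),2.6)
c=cam("wrist");save(c,"w29",k=1.4)
E
```

```text
time: 43.55
tool_pos: [0.4472, -0.2799, -0.0282]
tcp_rot: [-2.155, -2.284, 0.003]
wrist_force: [0.6, -0.2, -1.1]
width: 0.351
time: 44.05
tool_pos: [0.4474, -0.2801, -0.0279]
tcp_rot: [-2.155, -2.284, 0.002]
wrist_force: [0.8, 0.1, -0.3]
width: 0.569
time: 44.8
tool_pos: [0.45, -0.2816, 0.126]
tcp_rot: [2.152, 2.281, -0.001]
wrist_force: [0.2, 0.4, -0.1]
width: 0.567
```

View pics/s29.png

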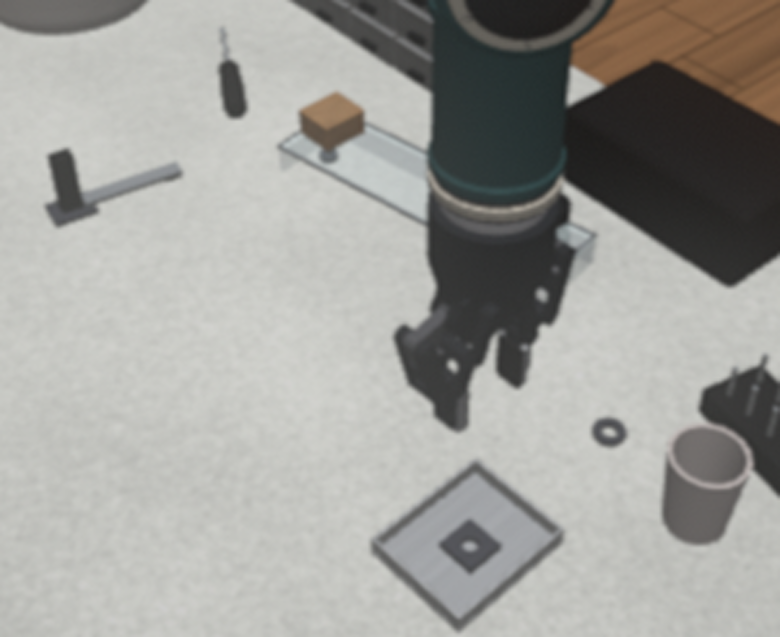

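View pics/w29.png

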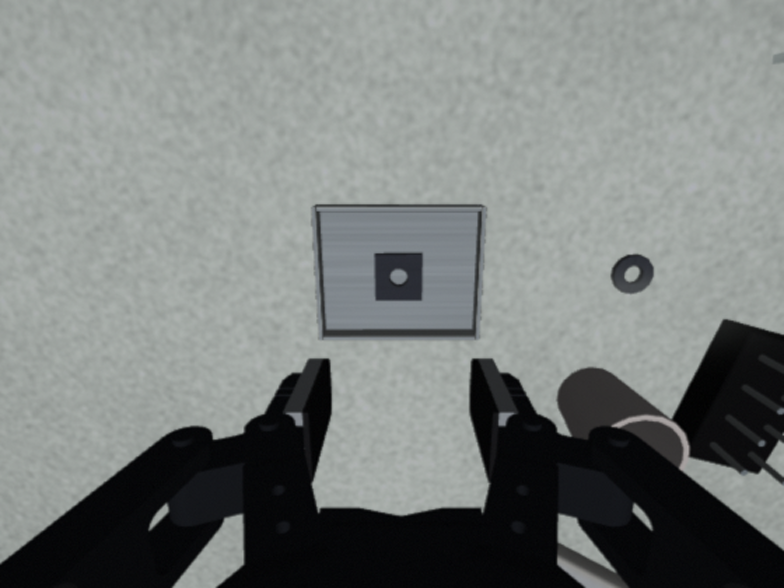

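Wrist and side pictures agree. The washer lies flat in the middle of the dish (wrist pixel about (398,277)). The probe stands upright far to the left, around side pixel (70,190), and the bystanders look unmoved. I'm handing in.

```bash
python3 -c "
from h import *
print(read_state()['joint_vel'].round(3)); job.finish_job()"
```

```text
[ 0.001  0.023  0.028 -0.001  0.    -0.002]
the job is handed in; nothing more can be done
```

I dragged the washer out from under the riser with the probe, set the probe down, put the washer in the dish, and handed the job in at about 45 s of the 72 s. No verdict was reported.

**Drag:** I felt the pad meet the washer. I pressed with about 5.5–8.5 N by the wrist reading (about 4 N early in the drag, before I corrected it) and dragged about 117 mm at up to 28 mm/s. By my measurement the washer centre ended about 57 mm in front of the riser. No force reading came near 15 N. The probe then went back to about where it had been, standing upright.

**Last checks:** The wrist and side pictures show the washer flat in the middle of the dish. The dish stands level and within about 3 mm of where I first measured it. The probe is well clear of both riser and dish. The bystanders in view look unmoved; I judged that by eye and did not measure it.

**Disagreements:**
- **Fingertips:** They did not match the reported TCP. Part-open, they met the bench with the reported TCP at z = −34 mm. I felt for that height before gripping the washer. The probe was therefore probably held by the top of its handle, but it held.
- **Camera positions:** The side and top cameras differed by 2–5 mm on the washer and dish. I averaged them or checked with the wrist camera.

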